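# Clamp a lens in the screw-ring jig

### The arm

A 6-joint arm with a two-finger parallel gripper is mounted at the origin on a cart in front of the work surface, level with it; the furniture and walls round the work are solid. World frame = base frame: x ahead of the robot, y to its left, z up, the work surface at z = 0. Lengths are in m, angles in rad, forces in N, time in s.
With the tool pointing down it reaches from about 0.325 to 0.85 m from the base axis. Payload 15.5 kg.
Tool frame: the origin (TCP) lies midway between the tips of the shut fingers; the grasp point (between the pads) lies 19 mm behind it; y points along the fingers, x is the direction in which the jaws open and shut, and the axes are right-handed (so a half turn about y gives the same grasp; the last joint's range is limited). The gripper opens to 91 mm and grips with 3 to 60 N. Pads are 32 mm wide; open, the fingers measure 118 mm over their backs; the gripper's body (76 mm by 178 mm) begins 60 mm behind the grasp point.
Start: joints at [-1.224, 0.494, 1.345, -0, 1.302, -0.096], TCP at [0.267, -0.565, 0.214] pointing down, gripper open.
Joint ranges: [-2.91, 2.91], [-0.82, 2.16], [0.22, 2.67], [-1.22, 4.37], [0.12, 2.79], [-3.08, 3.08]. Speed limits (rad/s): [1.89, 1.89, 2.57, 3.01, 3.01, 3.01].

### API

Orientations are given as a rotation vector (axis times angle).
In Python, from bench import status, snapshot, camera_info, close_job gives the robot as it stands. The module is installed in compiled form; this text tells all that it offers.
- The arm moves only by the shell command python3 -m jog 'ROWS' [FORCE]. ROWS is JSON, a list that holds one entry, the list of rows, each a list of 7 numbers: the shift along the tool's x, y, z as a fraction of full scale, then the turn, a rotation vector about the tool's x, y, z as a fraction of full scale, then the opening, from 0 (shut) to 1 (fully open). A call has 1 to 8 rows; each row is the pose to reach, as a shift and turn from the pose measured when the call began, along the tool's axes at that moment, turning the shorter way round; what a row does not reach only later rows make up. Full scale, the value 1, is 300 mm for a shift and 180 degrees for a turn. A row lasts 1/8 s, in which the tool goes at most 62.5 mm and 10.7 degrees, less where a joint would pass 70% of its speed; a pose out of reach is approached as far as the arm can. A call with a number of a shift or a turn outside -1 to 1 is refused whole. A call with a gripper value outside its range is refused whole. The fingers move at their own pace and stop on an object; FORCE is the grip in N (left out, the last holds). Time passes only in rows, so rows that repeat a pose let the fingers close. It gives the time, the measured TCP pose, the force and the opening at its end, in the units of the state.
- status.sense(): the state, without advancing time (a new reading comes with each control period).
- snapshot(name): name is "scene" or "top" or "wrist"; returns (picture, depth): 400x640x3 uint8, blue, green, red; 400x640 float32, m along the optical axis (not along the pixel's ray), 0 where there is no reading.
- camera_info(name): a dict with "fovy" (degrees; the focal length in pixels is half the picture's height over the tangent of half this angle, whatever the lens; pixels are square), "cx", "cy" (the principal point, pixels), "world_from_camera" (4x4, takes a point from camera to world coordinates); the wrist camera has in their place "mount" (4x4, takes a point from camera to tool coordinates, whose origin is the TCP and whose axes are the tool frame's). Camera axes: x right, y down, z forward; pixel columns grow to the right and rows downward; lengths in m; the calibration is good to about 2 mm. A picture is of the moment at which its call begins: read the wrist's pose just before it. camera_info takes no time and is no camera call.
- close_job(): hands the job in, once; it reports no verdict.
The state is a dict: "clock": time; "joints": joint angles; "joint_velocities": joint speeds; "joint_torque": joint torques, N m; "ee_pos": TCP position; "orientation": TCP orientation; "ft_force": force on the tool from outside, world axes, zero at the start; "ft_torque": the same for the moment, N m; "width": opening from 0.0 (shut) to 1.0 (fully open).
Only numpy, scipy, OpenCV 4.12 (cv2) and the standard library are available. Lean on these libraries where they do the work, as an engineer would, in place of code of your own. Each camera call takes 0.05 s, during which the arm holds its last target.

### The job

Pick up the larger of the two flanged lenses from the bench and set it, flange down, into the round recess of the jig's carrier, then push the carrier fully in under the screw ring (it has an upright tab to push on). Turn the ring clockwise by its upright pins until it is snug on the lens and turns no further, and only after that tip the pawl over so that it drops onto the ring's teeth. Leave the smaller lens where it lies.

Things in the scene. Friction and masses are not known exactly. Their poses are not given: they have to be found in the camera images.
- lens_mid (a point): The larger lens: clear greyish glass, loose, on the bench, flange down. Round flange 70 mm across and 10 mm thick (its lower edge bevelled 3 mm), on it a round boss 40 mm across and 14 mm high, 24 mm high in all; 0.16 kg. Grasp it by the boss from above. The point is its centre, 12 mm above its underside; z is its axis, up.
- small_lens_mid (a point): The smaller lens, not to be used: same shape and height, flange 54 mm, boss 30 mm across. The point is its centre, 12 mm above its underside.
- lens: The larger lens itself; origin at the centre of its underside, z up along its axis.
- jig: The fixed grey jig on the bench; origin on the bench surface under the ring's axis; z up. Its own y axis runs along the base towards the carrier's open end. Base plate x -75..75, y -116..236 mm, 12 mm high; two side cheeks under a bridge plate (x -75..75, y -112..78 mm, top at z = 74 mm) in whose threaded bore the ring turns.
- cell (a point): Centre of the floor of the carrier's round recess (27 mm above the bench); recess 75 mm across and 7 mm deep, so that the seated lens's flange stands 3 mm proud of the carrier's top. It moves with the carrier. Axes as the jig's.
- carrier (a joint): Slide of the bare metal carrier along the jig's -y: about 0 to 0.015 m at the start (pulled out, recess about 140 mm from the ring's axis, in the open), 0.14 m when fully in against its stop (recess under the ring). Stays where it is left; about 2 N moves it.
- tab (a point): Middle of the upper part of the carrier's upright push tab: a plate 50 mm wide (jig x), 10 mm thick (jig y), top at 95 mm above the bench; the point is 82 mm above the bench, at the plate's mid thickness, 87 mm from the recess's centre on the outer side. Push it along the jig's -y.
- clamp_ring: The dark steel screw ring, as it goes up and down (this frame does not turn): origin on the ring's axis at its underside, which presses on the lens's flange; 57 mm above the bench at ring angle 0, and 37 mm when it meets the seated lens. Hole 48 mm across, threaded tube 80 mm and toothed flange 124 mm across.
- ring_turn (a joint): Turn of the ring in rad, growing clockwise seen from above; it screws down 40 mm a turn (6.37 mm a rad). 0 to 0.5 at the start; it meets the seated lens at about 3.14 and stops hard at 3.31 (flange against the bridge); snug lies between. Friction 0.16 N m (about 4 N at a pin); it stays where it is left.
- ring_top (a point): Centre of the upper face of the ring's flange, 50 mm above the ring's underside; goes down with the ring. Saw teeth 4 mm high stand on this face 50 to 61 mm from the axis.
- pin0 (a point): Middle of one of the ring's two upright pins: 12 mm thick, 45 mm high above the flange's face, 42 mm from the axis. The point is 22.5 mm above that face; it goes round and down with the ring. Keep the push square to the pin's path: a flat-sided fingertip held at one angle jams or slides off after about a quarter turn, so turn it along or take the pins by turns.
- pin1 (a point): Middle of the other pin, opposite the first, alike.
- pawl (a joint): Angle of the pawl about a level hinge (along the jig's x) on a bracket at the jig's y = -100 mm, 98 mm above the bench, 0.07 kg. 0 at the start: parked, leaning outwards (jig -y) 0.49 rad past upright on its stop. Upright at 0.49; past that it falls inwards by itself, to about 1.98 to 2.07 resting on the teeth of the screwed-down ring.
- pawl_tip (a point): Free end of the pawl, a bar 13 mm wide and 8 mm thick, 46 mm from its hinge; 139 mm above the bench while parked. Push it from outside, along the jig's +y.
There are look-alikes about, which are no part of the job. Leave any green or orange look-alike of the lens alone.

How it is judged:
By the outcome, as a careful person would: the job done as asked, in the order asked, and still so for the second after the job is handed in, with the robot touching nothing.
It also fails if it takes over 67 s, if anything falls off the work surface, if the arm or the gripper's body presses on something with over 40 N, if the wrist force passes 120 N, or if a joint passes its speed limit or range.

## Working session

There is one attempt and no reset: what is moved stays moved. The work goes in short steps, Python scripts to look and compute and a shell command to move; the robot and the scene stay as the last step left them, time stands still between calls to the robot, and variables do not carry over. Pictures are saved under pics/ and viewed, and the job is handed in when it is done.

```bash
ls; mkdir -p pics; python3 - <<'E'
from bench import status, snapshot, camera_info
import cv2, numpy as np
s=status.sense(); print(s)
for n in ("scene","top","wrist"):
    print(n,camera_info(n))
    p,d=snapshot(n); cv2.imwrite(f"pics/{n}0.png",p); np.save(f"pics/{n}0.npy",d)
    print((d==0).mean(), d[d>0].min(), d.max())
E
```

```text
pics
{'clock': 0.0, 'joints': array([-1.22451756e+00,  4.94182975e-01,  1.34611456e+00,  1.49545673e-05,
        1.30246180e+00, -9.55316783e-02]), 'joint_velocities': array([ 8.11503523e-04, -1.50571550e-04,  6.18543361e-05, -1.20572947e-03,
        9.32514539e-04, -9.34831286e-04]), 'joint_torque': array([-1.00406851e-03, -8.78828430e+01, -3.81858373e+01,  7.06065330e-02,
        5.33592829e-02, -1.44139472e-04]), 'ee_pos': array([ 0.26710313, -0.5646538 ,  0.21334399]), 'orientation': array([-1.38566222,  0.87856792, -0.87707017]), 'ft_force': array([-0.0339985 , -0.71491192, -0.3618126 ]), 'ft_torque': array([-0.03000919, -0.04833379, -0.02847492]), 'width': 1.001905893943717}
scene {'fovy': 47.737828535180014, 'cx': 322.65685737838515, 'cy': 195.4154184124819, 'world_from_camera': array([[-0.73340713, -0.49713015,  0.4636546 , -0.26592674],
       [-0.67967848,  0.54858749, -0.48691778,  1.03914493],
       [-0.01229361, -0.67224503, -0.74022664,  1.35759248],
       [ 0.        ,  0.        ,  0.        ,  1.        ]])}
0.00390234375 0.902803 3.0073237
top {'fovy': 57.08172804
[... 227 characters left out ...]
       2.16547893e-01],
       [ 3.21014461e-04, -1.13543353e-01, -9.93532991e-01,
         1.17810689e+00],
       [ 0.00000000e+00,  0.00000000e+00,  0.00000000e+00,
         1.00000000e+00]])}
0.00428515625 0.3787048 2.1824715
wrist {'fovy': 69.0810732117793, 'cx': 319.3864703285004, 'cy': 201.19242192606816, 'mount': array([[ 9.99998905e-01,  8.22531561e-04,  1.23031557e-03,
         7.87482041e-04],
       [-9.87262499e-04, -2.48554269e-01,  9.68617469e-01,
        -1.70787972e-01],
       [ 1.10251862e-03, -9.68617623e-01, -2.48553184e-01,
         6.94657385e-02],
       [ 0.00000000e+00,  0.00000000e+00,  0.00000000e+00,
         1.00000000e+00]])}
0.01441796875 0.050000567 1.5326475
```

View pics/scene0.png

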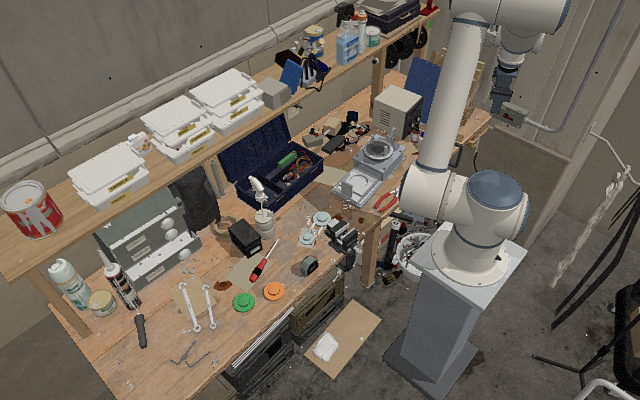

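View pics/top0.png

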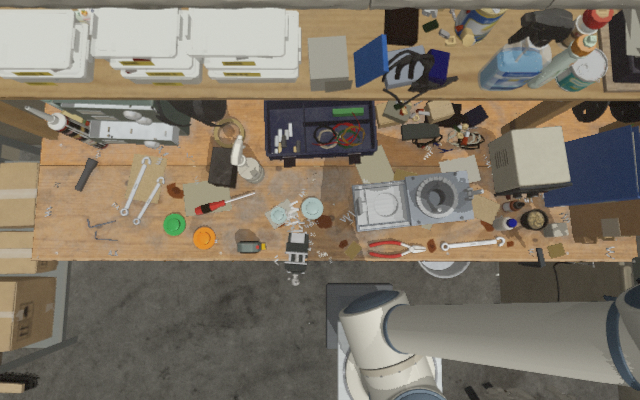

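View pics/wrist0.png

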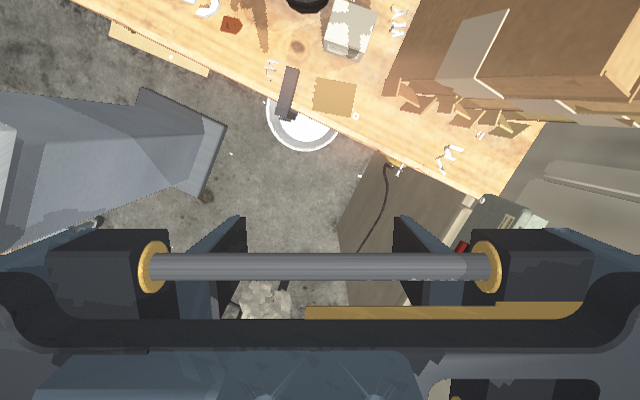

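```bash
python3 - <<'E'
import cv2
p=cv2.imread("pics/top0.png"); cv2.imwrite("pics/topc.png",cv2.resize(p[140:270,255:485],None,fx=3.4,fy=3.4,interpolation=cv2.INTER_CUBIC))
p=cv2.imread("pics/scene0.png"); cv2.imwrite("pics/scenec.png",cv2.resize(p[110:280,230:430],None,fx=3.5,fy=3.5,interpolation=cv2.INTER_CUBIC))
E
```

```text
(no output)
```

View pics/topc.png

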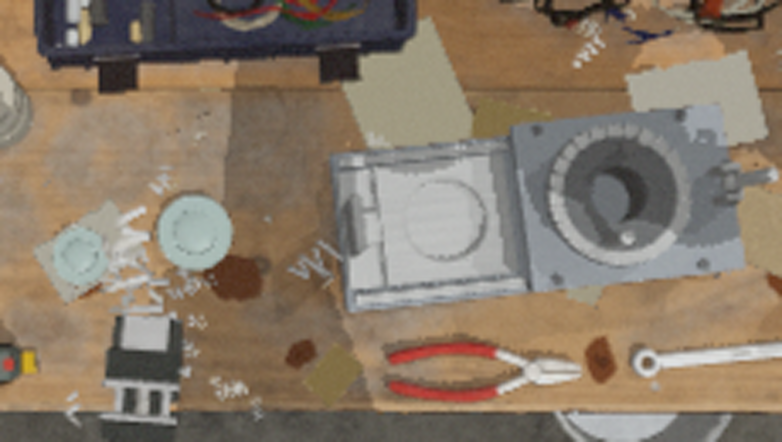

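View pics/scenec.png

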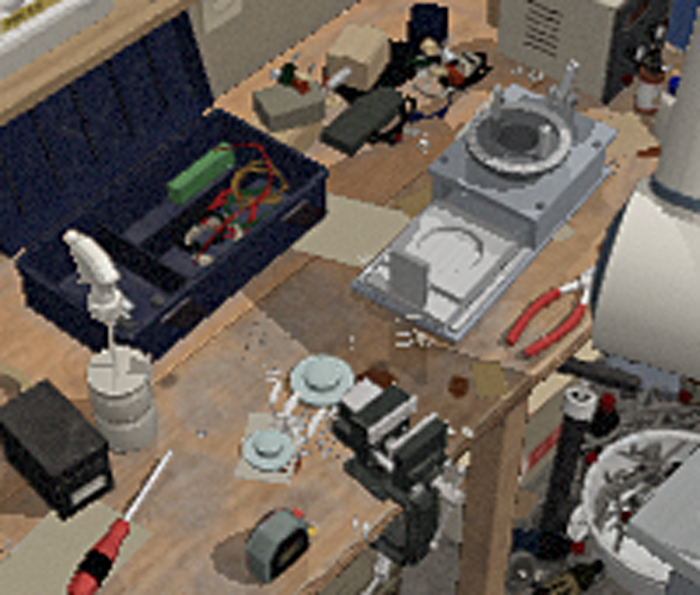

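```bash
cat > h.py <<'E'
import numpy as np, cv2
from bench import status, snapshot, camera_info
from scipy.spatial.transform import Rotation as R
def cam(n, s=None):
    c=camera_info(n); f=200/np.tan(np.radians(c["fovy"]/2))
    if n=="wrist":
        s=s or status.sense(); T=np.eye(4); T[:3,:3]=R.from_rotvec(s["orientation"]).as_matrix(); T[:3,3]=s["ee_pos"]
        M=T@c["mount"]
    else: M=c["world_from_camera"]
    return f,c["cx"],c["cy"],M
def cloud(c,d):
    f,cx,cy,M=c; v,u=np.mgrid[:400,:640]
    P=np.stack([(u-cx)/f*d,(v-cy)/f*d,d],-1)@M[:3,:3].T+M[:3,3]; P[d==0]=np.nan; return P
def onplane(c,uv,z):
    f,cx,cy,M=c; uv=np.atleast_2d(uv).astype(float)
    r=np.stack([(uv[:,0]-cx)/f,(uv[:,1]-cy)/f,np.ones(len(uv))],-1)@M[:3,:3].T
    return M[:3,3]+r*((z-M[2,3])/r[:,2])[:,None]
def proj(c,P):
    f,cx,cy,M=c; q=(np.atleast_2d(P)-M[:3,3])@M[:3,:3]
    return np.stack([cx+f*q[:,0]/q[:,2],cy+f*q[:,1]/q[:,2]],-1)
def grab(n,name):
    s=status.sense(); c=cam(n,s); p,d=snapshot(n); cv2.imwrite(f"pics/{name}.png",p); np.save(f"pics/{name}.npy",d); return s,c,p,d
E
python3 - <<'E'
from h import *
for n in ("top","scene"):
    c=cam(n); d=np.load(f"pics/{n}0.npy"); p=cv2.imread(f"pics/{n}0.png").astype(int)
    P=cloud(c,d); z=P[...,2]
    # lens colours
    b,g,r=p[...,0],p[...,1],p[...,2]
    m=((g-r>12)&(abs(b-g)<30)&(g>120)&(z<0.05)&(z>-0.02)).astype(np.uint8)
    k,l,st,ce=cv2.connectedComponentsWithStats(m)
    for i in range(1,k):
        if st[i,4]>40:
            zz=z[l==i]; cs,_=cv2.findContours((l==i).astype(np.uint8),0,1)
            ch=cv2.minEnclosingCircle(cs[0])
            print(n,st[i],ce[i],np.nanpercentile(zz,[5,50,95]).round(3),onplane(c,ce[i],.012).round(4),ch, np.nanmin(P[l==i],0).round(3),np.nanmax(P[l==i],0).round(3))
c=cam("top");d=np.load("pics/top0.npy");P=cloud(c,d)
# jig height classes near
for nm,lo,hi in (("bridge",.070,.078),("ringtop",.100,.112),("car",.03,.037),("base",.009,.015)):
    m=(P[...,2]>lo)&(P[...,2]<hi)
    m[:, :340]=0; m[:,490:]=0; m[:165]=0; m[240:]=0
    q=P[m]; print(nm,m.sum(),q.min(0),q.max(0)); 
    rect=cv2.minAreaRect(q[:,:2].astype(np.float32)*1000); print(rect)
E
```

```text
top [302 198  21  21 347] [311.85590778 207.99711816] [0.007 0.012 0.026] [[0.5012 0.2399 0.012 ]] ((311.870361328125, 207.87037658691406), 10.602181434631348) [0.469 0.208 0.004] [0.534 0.272 0.028]
top [271 207  15  16 189] [277.88888889 214.96825397] [0.007 0.012 0.026] [[0.4787 0.3477 0.012 ]] ((278.0, 214.84616088867188), 7.929155349731445) [0.456 0.325 0.003] [0.505 0.37  0.028]
scene [313 212  18  14 135] [321.4        217.81481481] [0.004 0.012 0.027] [[0.5013 0.2427 0.012 ]] ((321.5, 218.5), 8.631438255310059) [0.468 0.21  0.003] [0.538 0.273 0.032]
scene [300 233  14  12  96] [306.60416667 237.86458333] [0.007 0.013 0.025] [[0.4765 0.3499 0.012 ]] ((306.3846130371094, 238.0), 6.690641403198242) [0.45  0.325 0.006] [0.504 0.374 0.029]
bridge 1555 [ 0.44504072 -0.2487473   0.07001786] [0.6132674  0.10242243 0.0779517 ]
((520.6585693359375, -70.603759765625), (150.318359375, 344.322998046875), 6.283749103546143)
ringtop 1174 [ 0.46700198 -0.23603839  0.10007577] [ 0.58629272 -0.06703299  0.11187144]
((520.1614990234375, -147.49398803710938), (162.927001953125, 122.8375015258789), 69.46028900146484)
car 914 [ 0.45278014 -0.0546413   0.03001856] [0.57246986 0.10172299 0.03699857]
((510.2104797363281, 24.279956817626953), (110.21290588378906, 152.93182373046875), 5.997175693511963)
base 515 [ 0.42856087 -0.25782345  0.0090361 ] [0.59462054 0.14109539 0.01499668]
((525.2601928710938, -52.78724670410156), (163.9969024658203, 395.2566223144531), 5.9242777824401855)
```

```bash
python3 - <<'E'
from h import *
s=status.sense(); print(s['clock'],R.from_rotvec(s["orientation"]).as_matrix().round(3))
c=cam("top");d=np.load("pics/top0.npy");P=cloud(c,d)
# heights grid of stuff along bench x .36-.75, y -0.35..0.45
Q=P.reshape(-1,3); Q=Q[~np.isnan(Q[:,0])]
xs=np.arange(.30,.80,.04); ys=np.arange(.48,-.44,-.04)
print("x\\y   "+" ".join(f"{y:5.2f}" for y in ys))
for x in xs[::-1]:
    print(f"{x:.2f} "+" ".join("%5.0f"%(1000*max([-.99]+list(Q[(abs(Q[:,0]-x)<.02)&(abs(Q[:,1]-y)<.02),2]))) for y in ys))
# ring fit
m=(P[...,2]>.1025)&(P[...,2]<.112); m[:,:400]=0;m[:,475:]=0;m[:165]=0;m[240:]=0
print(np.histogram(P[m][:,2],8))
q=P[m]
from scipy.optimize import least_squares
A=q[np.hypot(*(q[:,:2]-[.526,-.137]).T)<.075]
e=cv2.minEnclosingCircle((A[:,:2]*1000).astype(np.float32)); print("ring",e,len(A))
for n in("top",):
  m=(P[...,2]>.115)&(P[...,2]<.2);m[:,:340]=0;m[:,480:]=0;m[:165]=0;m[240:]=0
  k,l,st,ce=cv2.connectedComponentsWithStats(m.astype(np.uint8))
  for i in range(1,k): print(st[i],P[l==i].min(0).round(3),P[l==i].max(0).round(3))
E
```

```text
0.15 [[ 0.427 -0.     0.904]
 [-0.904  0.001  0.427]
 [-0.001 -1.     0.   ]]
x\y    0.48  0.44  0.40  0.36  0.32  0.28  0.24  0.20  0.16  0.12  0.08  0.04  0.00 -0.04 -0.08 -0.12 -0.16 -0.20 -0.24 -0.28 -0.32 -0.36 -0.40
0.78   616   617   617   618   618   617   617   618   617   617   618   618   617   618   618   619   639   629   619   618   619   522   521
0.74   544   546   546   545   545   545   494   471   470   507   513   532   523   452   425   642   642   634   576   575   466   512   514
0.70   409   408   408   409   408   409   409   462   438   409   420   441   437   425   408   408   513   496   408   408   457   408   412
0.66    89   275   274    87    83    84    82    83    84    85    84    83     7     6     6    13    11     6     5     5   163   162   163
0.62    90   279   276     6    82    81     6     6     5    82    83     6     7     6     4    76    78    82    78     6   161   162   163
0.58    87   276   217     6     6    12    11     6     5    17    22    36    38    79   111   152   150    83    78     5   154   163   163
0.54    22    23    
[... 728 characters left out ...]
1   110   109    18     6     6     4    18    18    17     5   788   759     5     8     4     4     4     5
0.30  -925  -932  -942  -990   108   111   109  -936  -934  -928  -934  -930  -932   599   696   788   715  -937  -932  -936  -818  -899  -927
(array([138, 203, 234, 200, 152,  88,  51,  22]), array([0.10251601, 0.10368544, 0.10485487, 0.1060243 , 0.10719373,
       0.10836316, 0.10953258, 0.11070201, 0.11187144]))
ring ((526.9273071289062, -128.82696533203125), 62.161376953125) 1029
[439 179   8   6  32] [ 0.562 -0.143  0.117] [ 0.572 -0.131  0.152]
[473 190   7   5  28] [ 0.533 -0.243  0.115] [ 0.545 -0.232  0.139]
[435 208   7   5  27] [ 0.48  -0.125  0.12 ] [ 0.491 -0.115  0.152]
```

```bash
cat >> h.py <<'E'
def rel(pos,psi,tilt_fix=True):
    """fractions from present pose to TCP pos (world), tool down, tool z at heading psi deg"""
    s=status.sense(); R0=R.from_rotvec(s["orientation"]).as_matrix()
    a=np.radians(psi); z=np.array([np.cos(a),np.sin(a),0]); y=np.array([0,0,-1.]); x=np.cross(y,z)
    Rt=np.stack([x,y,z],1); sh=R0.T@(np.array(pos)-s["ee_pos"])/.3; rv=R.from_matrix(R0.T@Rt).as_rotvec()/np.pi
    print("t",round(s["clock"],2),"now",s["ee_pos"].round(4),"shift",sh.round(4),"turn",rv.round(4),"q6",s["joints"][5].round(3),"dist mm",round(np.linalg.norm(sh)*300,1),"deg",round(np.linalg.norm(rv)*180,1))
E
python3 - <<'E'
from h import *
rel([.40,-.02,.23],0)
E
```

```text
t 0.15 now [ 0.2671 -0.5648  0.2135] shift [-1.4522 -0.0537  1.1768] turn [ 0.      0.1406 -0.0003] q6 -0.095 dist mm 561.0 deg 25.3
```

```bash
python3 -m jog '[[[-1,-0.037,0.81,0,0.1,0,0.7],[-1,-0.037,0.81,0,0.1,0,0.7],[-1,-0.037,0.81,0,0.1,0,0.7],[-1,-0.037,0.81,0,0.1,0,0.7],[-1,-0.037,0.81,0,0.1,0,0.7],[-1,-0.037,0.81,0,0.1,0,0.7]]]' 20; python3 -c "
from h import *
rel([.40,-.02,.23],0)"
```

```text
clock: 0.9
ee_pos: [0.3559, -0.1989, 0.2247]
orientation: [-1.266, 1.115, -1.115]
ft_force: [2.1, 0.4, -0.2]
width: 0.703
t 0.9 now [ 0.3559 -0.1989  0.2247] shift [-0.5731 -0.0174  0.2215] turn [-0.      0.0404 -0.0002] q6 0.787 dist mm 184.4 deg 7.3
```

```bash
python3 -m jog '[[[-0.573,-0.017,0.222,0,0.04,0,0.7],[-0.573,-0.017,0.222,0,0.04,0,0.7],[-0.573,-0.017,0.222,0,0.04,0,0.7],[-0.573,-0.017,0.222,0,0.04,0,0.7]]]'; python3 -c "
from h import *
s,c,p,d=grab('wrist','w1'); print(s['ee_pos'],abs(s['joint_velocities']).max())"
```

```text
clock: 1.4
ee_pos: [0.4004, -0.0161, 0.23]
orientation: [-1.212, 1.204, -1.202]
ft_force: [0.8, -0.4, 0.1]
width: 0.701
[ 0.40044789 -0.01609742  0.22997064] 0.08367666640855455
```

View pics/w1.png

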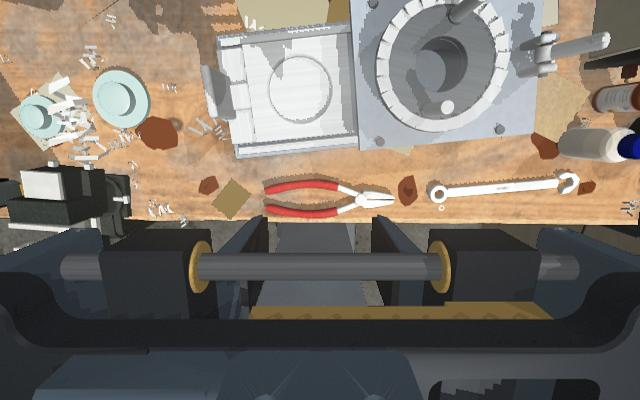

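```bash
cat > m1.py <<'E'
from h import *
import sys
s=status.sense(); c=cam("wrist",s); p=cv2.imread("pics/w1.png"); d=np.load("pics/w1.npy"); P=cloud(c,d); z=P[...,2]
q=p.astype(int); b,g,r=q[...,0],q[...,1],q[...,2]
m=((g-r>8)&(g>110)&(abs(b-g)<30)); m[:, 200:]=0; m[170:]=0
m=cv2.morphologyEx(m.astype(np.uint8),cv2.MORPH_CLOSE,np.ones((3,3)))
k,l,st,ce=cv2.connectedComponentsWithStats(m)
for i in range(1,k):
    if st[i,4]>200:
        cs,_=cv2.findContours((l==i).astype(np.uint8),0,1); h=cv2.convexHull(max(cs,key=len))[:,0]
        W=onplane(c,h,.007)[:,:2]*1000
        print(st[i],"circle",cv2.minEnclosingCircle(W.astype(np.float32)),"fitE",cv2.fitEllipse(W.astype(np.float32)))
        bm=(l==i)&(z>.019)&(z<.032); print("boss depth mean",P[bm].mean(0),bm.sum(),np.median(z[bm]))
# heights of jig
for nm,(lo,hi) in dict(bridge=(.068,.080),ring=(.1,.113),car=(.028,.04)).items():
    mm=(z>lo)&(z<hi); mm[220:]=0; mm[:,:200]=0; mm[:,560:]=0
    print(nm,mm.sum(),np.median(z[mm]),cv2.minAreaRect((P[mm][:,:2]*1000).astype(np.float32)))
A=P[(z>.1)&(z<.113)]; A=A[np.hypot(*(A[:,:2]-[.527,-.129]).T)<.07]
print("ring z", np.percentile(A[:,2],[10,50,90]))
mm=(z>.08)&(z<.10); mm[:,:190]=0; mm[:,260:]=0;mm[200:]=0; T=P[mm]; print("tab",mm.sum(),T.min(0),T.max(0),cv2.minAreaRect((T[:,:2]*1000).astype(np.float32)))
mm=(z>.116)&(z<.16); mm[220:]=0; mm[:,:380]=0
k,l,st,ce=cv2.connectedComponentsWithStats(mm.astype(np.uint8))
for i in range(1,k):
    if st[i,4]>30: print("hi",st[i],P[l==i].min(0).round(4),P[l==i].max(0).round(4))
v=cv2.resize(p[:225,190:640],None,fx=1.75,fy=1.75,interpolation=cv2.INTER_CUBIC); cv2.imwrite("pics/w1c.png",v)
E
python3 m1.py
```

```text
[  93   70   57   58 2574] circle ((502.4464111328125, 235.95138549804688), 36.1814079284668) fitE ((502.4788513183594, 236.1971893310547), (69.95667266845703, 72.47403717041016), 170.8259735107422)
boss depth mean [0.5019858  0.2344667  0.02245776] 888 0.02257264729758726
[  19   96   47   42 1312] circle ((479.4647521972656, 342.30364990234375), 29.288637161254883) fitE ((480.08245849609375, 342.57012939453125), (53.7261962890625, 58.70787048339844), 0.9047415852546692)
boss depth mean [0.47976376 0.34052383 0.02230088] 484 0.02239280535348978
bridge 11682 0.07424025051145061 ((521.1783447265625, -76.356201171875), (149.214599609375, 340.3891296386719), 5.895327091217041)
ring 12521 0.10554076934904472 ((522.0716552734375, -155.76966857910156), (171.09300231933594, 114.6746826171875), 87.15803527832031)
car 7622 0.0338038426261979 ((511.37066650390625, 18.69129180908203), (110.6632080078125, 146.50450134277344), 6.173290729522705)
ring z [0.10417428 0.10555183 0.1083136 ]
tab 715 [0.47818734 0.08463395 0.08005185] [0.52821615 0.0993678  0.09662064] ((503.19390869140625, 92.20967102050781), (50.05173873901367, 11.25084400177002), 5.93738317489624)
hi [455   0  32  18 326] [ 0.5624 -0.1452  0.1161] [ 0.5731 -0.1342  0.151 ]
hi [563  32  48  25 718] [ 0.5329 -0.2565  0.116 ] [ 0.5467 -0.2344  0.1443]
hi [426 100  28  16 347] [ 0.4807 -0.1288  0.1165] [ 0.4924 -0.1172  0.1521]
```

View pics/w1c.png

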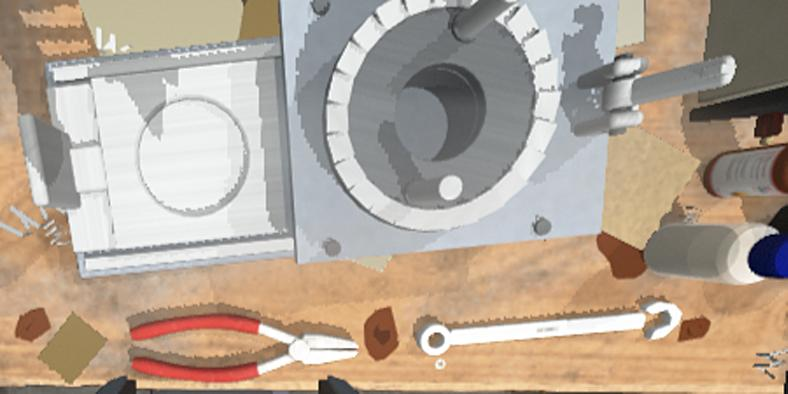

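```bash
python3 - <<'E'
from h import *
s=status.sense(); print(s["ee_pos"],s["orientation"],s["clock"],abs(s['joint_velocities']).max())
s,c,p,d=grab('wrist','w1')
s2=status.sense(); print(s2["ee_pos"])
E
python3 m1.py
```

```text
[ 0.40026185 -0.0180493   0.22988219] [-1.21149492  1.20509741 -1.20411746] 1.45 0.0804644774513655
[ 0.40010063 -0.01945078  0.22982831]
[  91   70   58   58 2571] circle ((502.7029724121094, 236.43011474609375), 36.47340393066406) fitE ((502.54107666015625, 236.81741333007812), (69.83926391601562, 72.74027252197266), 173.2920379638672)
boss depth mean [0.50223304 0.23507189 0.02261498] 881 0.022809602810226703
[  17   96   47   43 1332] circle ((480.02911376953125, 343.1468811035156), 29.263601303100586) fitE ((480.13934326171875, 343.3821105957031), (54.2132453918457, 58.59242630004883), 175.24810791015625)
boss depth mean [0.48005805 0.34092546 0.02244309] 496 0.022554641694400163
bridge 11620 0.07425263081882791 ((520.4768676757812, -75.73054504394531), (148.03244018554688, 340.27081298828125), 6.006223678588867)
ring 12497 0.10553880070195132 ((523.1911010742188, -155.23193359375), (170.7923126220703, 113.85250854492188), 89.8896484375)
car 7698 0.03383794936466081 ((511.28082275390625, 19.27877426147461), (110.29961395263672, 146.56578063964844), 6.1387834548950195)
ring z [0.1042113  0.10555095 0.10835686]
tab 718 [0.47828824 0.08491601 0.08023652] [0.52783029 0.09928143 0.09681745] ((503.1949462890625, 92.48880767822266), (49.705177307128906, 10.726375579833984), 6.1174726486206055)
hi [452   0  31  18 311] [ 0.5625 -0.1447  0.116 ] [ 0.5727 -0.134   0.1503]
hi [561  31  47  25 720] [ 0.5327 -0.2561  0.116 ] [ 0.547  -0.2337  0.1449]
hi [423 100  29  16 349] [ 0.4807 -0.1285  0.1165] [ 0.4923 -0.1169  0.1519]
```

```bash
python3 -c "
from h import *
rel([.442,.238,.17],0)"
```

```text
t 1.5 now [ 0.4001 -0.0195  0.2298] shift [-0.8575  0.1999  0.143 ] turn [ 0.0001  0.0012 -0.0002] q6 1.368 dist mm 267.6 deg 0.2
```

```bash
python3 -m jog '[[[-0.857,0.2,0.143,0,0.001,0,0.75],[-0.857,0.2,0.143,0,0.001,0,0.75],[-0.857,0.2,0.143,0,0.001,0,0.75],[-0.857,0.2,0.143,0,0.001,0,0.75],[-0.857,0.2,0.143,0,0.001,0,0.75],[-0.857,0.2,0.143,0,0.001,0,0.75],[-0.857,0.2,0.143,0,0.001,0,0.75]]]'; cat > m2.py <<'E'
from h import *
s,c,p,d=grab('wrist','w2'); print(s['ee_pos'],abs(s['joint_velocities']).max()); P=cloud(c,d); z=P[...,2]
q=p.astype(int); b,g,r=q[...,0],q[...,1],q[...,2]
m=((g-r>8)&(g>110)&(abs(b-g)<30)&(z<.04)&(z>-.01)); m[240:]=0
m=cv2.morphologyEx(m.astype(np.uint8),cv2.MORPH_CLOSE,np.ones((3,3)))
k,l,st,ce=cv2.connectedComponentsWithStats(m)
for i in range(1,k):
    if st[i,4]>300:
        cs,_=cv2.findContours((l==i).astype(np.uint8),0,1); h=cv2.convexHull(max(cs,key=len))[:,0]
        W=onplane(c,h,.008)[:,:2]*1000
        print(st[i],"circle",cv2.minEnclosingCircle(W.astype(np.float32)),"fitE",cv2.fitEllipse(W.astype(np.float32)))
        bm=(l==i)&(z>.019)&(z<.032); print("boss", bm.sum(),np.median(z[bm]),cv2.minEnclosingCircle((P[bm][:,:2]*1000).astype(np.float32)))
        fm=(l==i)&(z>.004)&(z<.015); print("flange",np.median(z[fm]),cv2.minEnclosingCircle((P[fm][:,:2]*1000).astype(np.float32)))
E
python3 m2.py
```

```text
clock: 2.38
ee_pos: [0.4423, 0.236, 0.1702]
orientation: [-1.209, 1.21, -1.21]
ft_force: [-0.1, -2.0, 0.9]
width: 0.753
[0.44226493 0.23597146 0.17017567] 0.005919612510865961
[ 285  103   62   64 3140] circle ((502.504150390625, 238.6109161376953), 35.074485778808594) fitE ((502.5565185546875, 238.8243408203125), (69.30409240722656, 69.83609008789062), 118.36244201660156)
boss 1103 0.02336040717857024 ((502.260498046875, 238.7116241455078), 19.964366912841797)
flange 0.010140728453439996 ((502.3704833984375, 238.71759033203125), 34.753665924072266)
[ 198  132   49   48 1710] circle ((480.1703796386719, 345.42047119140625), 27.38177490234375) fitE ((479.9972229003906, 345.5069274902344), (53.47607421875, 54.447059631347656), 9.809677124023438)
boss 608 0.023254491476783795 ((479.8450927734375, 345.4338073730469), 15.138569831848145)
flange 0.010039579176798819 ((480.14215087890625, 345.271240234375), 26.92083740234375)
```

View pics/w2.png

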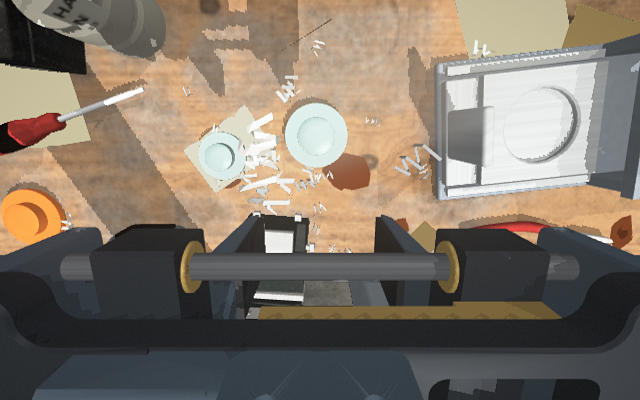

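```bash
python3 -c "
from h import *
rel([.5024,.2387,.05],0);rel([.5024,.2387,.0125],0)
d=np.load('pics/w2.npy');c=cam('wrist');P=cloud(c,d);
m=(abs(P[...,1]-.295)<.02)&(abs(P[...,0]-.50)<.05);print(np.nanpercentile(P[m][:,2],[50,90,99,100]))
m=(P[...,1]<.284)&(P[...,1]>.275)&(abs(P[...,0]-.5024)<.018);print(np.nanpercentile(P[m][:,2],[50,90,99,100]))"
```

```text
t 2.42 now [0.4423 0.2361 0.1703] shift [-0.009   0.401   0.2005] turn [ 0.     -0.0005 -0.0001] q6 1.943 dist mm 134.5 deg 0.1
t 2.42 now [0.4423 0.2361 0.1703] shift [-0.0089  0.526   0.2005] turn [ 0.     -0.0005 -0.0001] q6 1.943 dist mm 168.9 deg 0.1
[0.27298306 0.29215185 0.30009348 0.30100944]
[-1.09873350e-05  2.90569630e-02  3.40731322e-02  3.47000005e-02]
```

```bash
python3 -c "
from h import *
d=np.load('pics/w2.npy');c=cam('wrist');P=cloud(c,d);z=P[...,2]
for v in range(75,210,9): print(v,' '.join('%3.0f'%(1000*z[v,u]) for u in range(236,360,6)))
print(P[150,270],P[135,280])"
python3 -c "
import cv2;p=cv2.imread('pics/w2.png');cv2.imwrite('pics/w2c.png',cv2.resize(p[70:220,180:380],None,fx=4,fy=4,interpolation=2))"
```

```text
75  -1   0  -1  -1   0  -0   0   1  -2   0   0   0   0  -0   0  -1   1   0  -0  -1   0
84   0  -1  -1   0  -0  -1 nan  -1  -0   3  -1   0  -0  -1  -0   0   1  -1   0  -0  -0
93   0  -2   0   2  -1  -2  -1  10   2  10   3  -1   1  -0   1   1   0   1  -0  -0  -0
102  -0  -1  -1  -2   1  -0  -0  -1   8   1  -0  -1  -0   0  -1   0   0  -0  -1  -0  -0
111  -1   1   1  -1  -1  -1  -1  -2  -1   1  10   9  10  12  11  11  10   1   1   0   2
120   0   1   0   1  34  31   1  -0  -0   9  10  10  22  24  22 nan  12  10   1  -1   0
129  -1   0  30  30   1  -0   0  -0  -0  10  10  23  24  24  25  23  21   9  11  -1   1
138  11  -1   0   1   6   5   7  17   0   9  10  24  24  25  24  25  23  11  11   1   0
147  10  16   1  39  35  34   1  -1  -1  10  10  24  23  22  24  24  11  11  10  -1   1
156  10  12  26   4  17   3  16   4  -1  -1  11  11  11  11  11  11  11  10   1  -1   0
165  10  11   3  16   0   8   7   0   0   2  -2  -1  12  11  11   8   1  -0   0   2   2
174  10   0  -1  16  -0  -1   5  32   1  -1   1  -1  -1   1   4   1  -0   2  -0   1   2
183   1  -1   2  40  39  38  35  26  26  24   9  10   3   9  -1   0  -1   1   0  -0   1
192   0   0  -0  -1  15  11   0  -0   0   8  -1  -0  -0   0  -0   1  -1  -0  -0   0  -1
201  -0  -0  12  16  16  25  25  26  25   1  -0  -0  -1   0   1   0   0   0   1   0   1
[0.48611442 0.29188291 0.0011391 ] [ 5.02973216e-01  2.79951271e-01 -3.39066660e-04]
```

View pics/w2c.png

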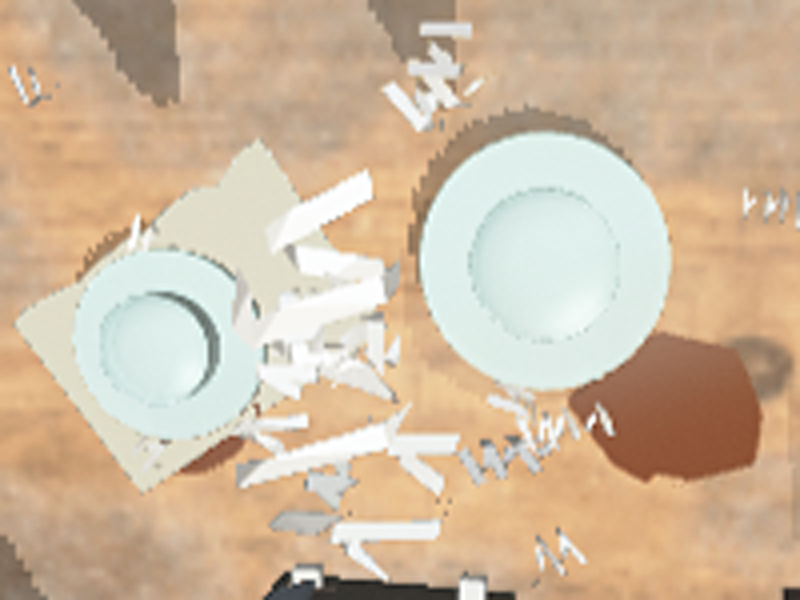

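```bash
python3 -m jog '[[[-0.009,0.2,0.2,0,0,0,0.57],[-0.009,0.38,0.2005,0,0,0,0.57],[-0.009,0.45,0.2005,0,0,0,0.57],[-0.009,0.526,0.2005,0,0,0,0.57],[-0.009,0.526,0.2005,0,0,0,0.57],[-0.009,0.526,0.2005,0,0,0,0.57]]]' 20;  python3 -c "
from h import *
rel([.5024,.2387,.0125],0)"
```

```text
clock: 3.18
ee_pos: [0.5027, 0.2376, 0.013]
orientation: [-1.207, 1.211, -1.211]
ft_force: [-0.4, 0.3, 0.8]
width: 0.57
t 3.17 now [0.5027 0.2376 0.013 ] shift [-0.0035  0.0016 -0.0012] turn [-0.0001 -0.0009 -0.0001] q6 1.907 dist mm 1.2 deg 0.2
```

```bash
python3 -m jog '[[[-0.0035,0,-0.001,0,0,0,0.3],[-0.0035,0,-0.001,0,0,0,0.3],[-0.0035,0,-0.001,0,0,0,0.3],[-0.0035,0,-0.001,0,0,0,0.3],[-0.0035,-0.15,-0.001,0,0,0,0.3],[-0.0035,-0.45,-0.001,0,0,0,0.3],[-0.0035,-0.45,-0.001,0,0,0,0.3],[-0.0035,-0.45,-0.001,0,0,0,0.3]]]' 25;  python3 -c "
from h import *
rel([.575,.01,.16],96)
s,c,p,d=grab('wrist','w3')"
```

```text
clock: 4.18
ee_pos: [0.5034, 0.239, 0.15]
orientation: [-1.204, 1.209, -1.212]
ft_force: [-0.1, -0.9, -2.1]
width: 0.431
t 4.17 now [0.5034 0.239  0.15  ] shift [ 0.7628 -0.0336  0.2407] turn [-0.0015 -0.5342  0.0007] q6 1.909 dist mm 240.2 deg 96.2
```

View pics/w3.png

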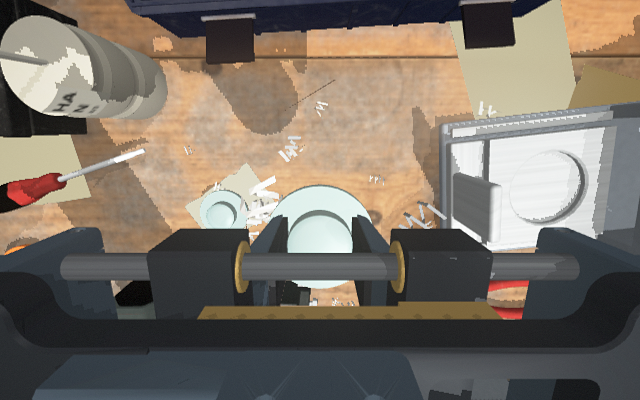

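```bash
cat > m3.py <<'E'
from h import *
import sys
def recess(c,p,d,u0,u1,v0,v1,vis=None):
    P=cloud(c,d); z=P[...,2]
    m=(z>.022)&(z<.0305); k=np.zeros_like(m); k[v0:v1,u0:u1]=1; m&=k
    m=cv2.morphologyEx(m.astype(np.uint8),cv2.MORPH_OPEN,np.ones((3,3)))
    n,l,st,ce=cv2.connectedComponentsWithStats(m); i=1+st[1:,4].argmax(); m=l==i
    A=P[m]; print("floor z",np.median(A[:,2]),m.sum(),"circ",cv2.minEnclosingCircle((A[:,:2]*1000).astype(np.float32)))
    return P,m
if __name__=="__main__":
    d=np.load("pics/w3.npy"); p=cv2.imread("pics/w3.png"); s=status.sense(); c=cam("wrist",s); print(s["ee_pos"],s["clock"])
    P,m=recess(c,p,d,490,600,140,235)
    z=P[...,2]
    for v in range(140,236,8): print(v,' '.join('%3.0f'%(1000*z[v,u]) for u in range(490,600,6)))
    # lens in hand, tool coords
    Rt=R.from_rotvec(s["orientation"]).as_matrix(); T=(P-s["ee_pos"])@Rt*1000
    q=p.astype(int); lm=(q[...,1]-q[...,2]>8)&(q[...,1]>110)&(abs(T[...,1])<22); lm[:, :255]=0; lm[:,385:]=0; lm[300:]=0
    A=T[lm]; 
    fl=A[(A[:,1]>-2)&(A[:,1]<8)]; bo=A[(A[:,1]<-6)]
    print("flange y",np.median(fl[:,1]),fl.min(0),fl.max(0),cv2.minEnclosingCircle(fl[:,[0,2]].astype(np.float32)))
    print("boss y",np.median(bo[:,1]),cv2.minEnclosingCircle(bo[:,[0,2]].astype(np.float32)))
E
python3 m3.py
```

```text
[0.50253735 0.23873427 0.14835651] 4.225
floor z 0.026153336937402183 4101 circ ((511.82452392578125, 6.062810897827148), 38.13442611694336)
140  33  34  31  34  32  33  33  33  32  33  33  33  33  33  33  33  33  32  33
148  32  32  33  33  32  33  33  33  33  32  32  33  32  33  34  32  34  34  34
156  32  33  34  33  34  33  33  33  25  27  26  26  27  26  32  32  33  33  33
164  31  33  33  33  33  32  26  27  26  26  26  25  26  26  25  31  33  33  34
172  31  32  33  35  32  26  27  26  25  27  26  27  27  26  25  26  32  33  31
180  33  33  33  33  25  26  25  27  26  26  26  26  26  26  27  26  32  33  32
188  92  93  93  33  26  27  27  26  28  27  26  26  27  26  26  28  32  32  33
196  91  94  33 nan  26  26  25  27  27  26  26  25  27  27  26  30  33  34  33
204  92  93  32  35  26  26  26  27  24  26  26  27  27  26  30  33  34  35  32
212  93  95  33  32  33  26  26  26  26  27  25  27  27  31  33  34  33  33  34
220  93  92  33  33  32  35  25  26  27  27  28  31  33  34  33  33  34  32  34
228  94  93  32  32  33  33  34  34  33 230 230 231 230 229  33  35  32  33  33
flange y 3.4330244064076476 [-31.5434826   -1.95049385 -35.30920139] [33.60052552  7.97861945 34.91626961] ((1.0032885074615479, -0.23364026844501495), 35.24169921875)
boss y -9.85000035864395 ((1.1514816284179688, 17.61484146118164), 28.837520599365234)
```

```bash
python3 -c "
from h import *
rel([.445,.008,.16],0)"
```

```text
t 4.22 now [0.5025 0.2387 0.1484] shift [ 0.7696 -0.0398 -0.1896] turn [-0.0005 -0.0009 -0.0003] q6 1.909 dist mm 238.1 deg 0.2
```

```bash
python3 -m jog '[[[0.77,-0.04,-0.19,0,0,0,0.3],[0.77,-0.04,-0.19,0,0,0,0.3],[0.77,-0.04,-0.19,0,0,0,0.3],[0.77,-0.04,-0.19,0,0,0,0.3],[0.77,-0.04,-0.19,0,0,0,0.3],[0.77,-0.04,-0.19,0,0,0,0.3],[0.77,-0.04,-0.19,0,0,0,0.3]]]';  cat > m4.py <<'E'
from m3 import *
s,c,p,d=grab('wrist','w4'); print(s["ee_pos"],s["clock"],abs(s["joint_velocities"]).max())
P,m=recess(c,p,d,250,400,60,185)
T=P[(P[...,2]>.085)&(P[...,2]<.1)&(P[...,1]>.07)&(P[...,1]<.12)&(P[...,0]>.46)]
print("tab",len(T),cv2.minAreaRect((T[:,:2]*1000).astype(np.float32)))
for lo,hi in((.069,.079),):
    B=P[(P[...,2]>lo)&(P[...,2]<hi)&(P[...,1]<-.02)]; print("bridge",B[:,1].max(),cv2.minAreaRect((B[:,:2]*1000).astype(np.float32)))
H=(P[...,2]>.118)&(P[...,2]<.16)&(P[...,1]<-.05)
k,l,st,ce=cv2.connectedComponentsWithStats(H.astype(np.uint8))
for i in range(1,k):
    if st[i,4]>30: A=P[l==i]; print("hi",st[i],np.median(A[A[:,2]>A[:,2].max()-.004],0).round(4))
A=P[(P[...,2]>.1)&(P[...,2]<.115)]; A=A[np.hypot(*(A[:,:2]-[.527,-.129]).T)<.07]; print("ring",cv2.minEnclosingCircle((A[:,:2]*1000).astype(np.float32)),np.percentile(A[:,2],[5,50,95]))
E
python3 m4.py
```

```text
clock: 5.1
ee_pos: [0.4448, 0.0088, 0.1595]
orientation: [-1.207, 1.21, -1.21]
ft_force: [0.8, 0.1, -0.6]
width: 0.426
[0.44479538 0.00882533 0.15948696] 5.1 0.005661876182135044
floor z 0.027123832850449947 4454 circ ((512.8583374023438, 7.845646858215332), 37.51979064941406)
tab 940 ((503.46649169921875, 93.94123840332031), (49.96548080444336, 10.936602592468262), 7.546669960021973)
bridge -0.04466160704389633 ((530.2070922851562, -148.26406860351562), (150.5841827392578, 192.33631896972656), 6.2817487716674805)
hi [ 532   14   61   38 1219] [ 0.5691 -0.1374  0.15  ]
hi [487 158  48  23 776] [ 0.4873 -0.1201  0.15  ]
ring ((528.1822509765625, -129.93223571777344), 62.376766204833984) [0.10391164 0.10568605 0.10918323]
```

View pics/w4.png

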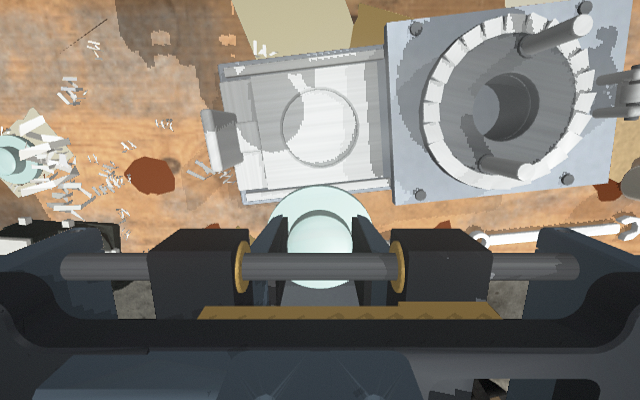

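```bash
python3 -m jog '[[[0,0.1,0.1,0,-0.06,0,0.3],[0,0.15,0.2,0,-0.12,0,0.3],[0.001,0.2,0.227,0,-0.18,0,0.3],[0.001,0.2,0.227,0,-0.24,0,0.3],[0.001,0.2,0.227,0,-0.3,0,0.3],[0.001,0.2,0.227,0,-0.36,0,0.3],[0.001,0.2,0.227,0,-0.42,0,0.3],[0.001,0.2,0.227,0,-0.48,0,0.3]]]'; python3 -c "
from h import *
rel([.513,.0085,.06],96);rel([.513,.0085,.04],96)"
```

```text
clock: 6.15
ee_pos: [0.5131, 0.0095, 0.0994]
orientation: [-1.569, 0.051, -0.052]
ft_force: [0.6, -0.2, -1.6]
width: 0.429
t 6.15 now [0.5131 0.0095 0.0994] shift [-1.000e-04  1.312e-01 -3.600e-03] turn [-0.0003 -0.0543  0.0002] q6 -0.034 dist mm 39.4 deg 9.8
t 6.15 now [0.5131 0.0095 0.0994] shift [-1.000e-04  1.979e-01 -3.700e-03] turn [-0.0003 -0.0543  0.0002] q6 -0.034 dist mm 59.4 deg 9.8
```

```bash
python3 -m jog '[[[0,0.08,-0.0037,0,-0.054,0,0.3],[0,0.14,-0.0037,0,-0.054,0,0.3],[0,0.155,-0.0037,0,-0.054,0,0.3],[0,0.17,-0.0037,0,-0.054,0,0.3],[0,0.185,-0.0037,0,-0.054,0,0.3],[0,0.193,-0.0037,0,-0.054,0,0.3],[0,0.195,-0.0037,0,-0.054,0,0.3]]]'; python3 -c "
from h import *
rel([.513,.0085,.04],96);s=status.sense();print(s['ft_force'],s['ft_torque'])"
```

```text
clock: 7.02
ee_pos: [0.5131, 0.0085, 0.0409]
orientation: [-1.568, -0.082, 0.081]
ft_force: [0.4, -0.7, -0.6]
width: 0.428
t 7.03 now [0.5131 0.0085 0.0409] shift [-0.0004  0.0031  0.0001] turn [-0.0003 -0.0003  0.0002] q6 -0.206 dist mm 0.9 deg 0.1
[ 0.35464721 -0.73638854 -0.56834432] [-0.00557051 -0.08594416  0.05932558]
```

```bash
python3 -m jog '[[[0,0.002,0,0,0,0,0.54],[0,0.002,0,0,0,0,0.54],[0,0.002,0,0,0,0,0.54],[0,-0.1,0,0,0,0,0.54],[0,-0.26,0,0,0,0,0.54],[0,-0.36,0,0,0,0,0.54],[0,-0.42,0.1,0,0,0,0.4]]]'; python3 -c "
from h import *
s,c,p,d=grab('top','t5')
y=np.array([-.1063,.9943]);t=np.array([.5035,.094])+y*.045
rel([*t,.17],96)
cv2.imwrite('pics/t5c.png',cv2.resize(p[140:270,255:485],None,fx=3.4,fy=3.4,interpolation=cv2.INTER_CUBIC))
s,c,p,d=grab('wrist','w5')"
```

```text
clock: 7.9
ee_pos: [0.5108, 0.0374, 0.1687]
orientation: [-1.569, -0.082, 0.077]
ft_force: [1.0, -0.2, -0.7]
width: 0.457
t 7.95 now [0.5105 0.0409 0.1702] shift [-0.0057  0.0012  0.3286] turn [-0.0005 -0.0006  0.0014] q6 -0.142 dist mm 98.6 deg 0.3
```

View pics/t5c.png

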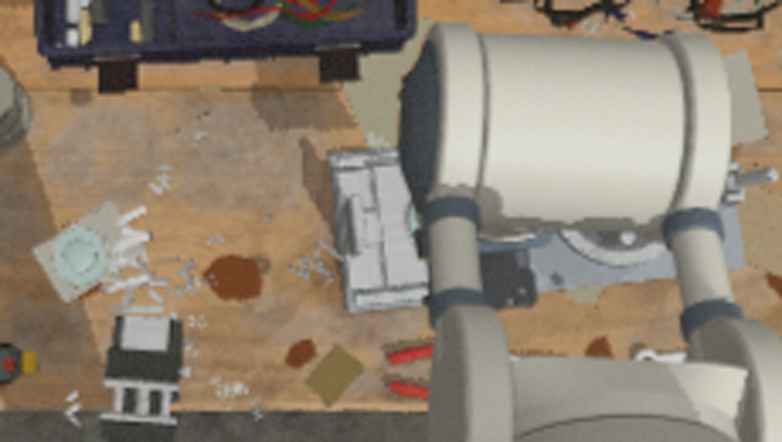

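View pics/w5.png

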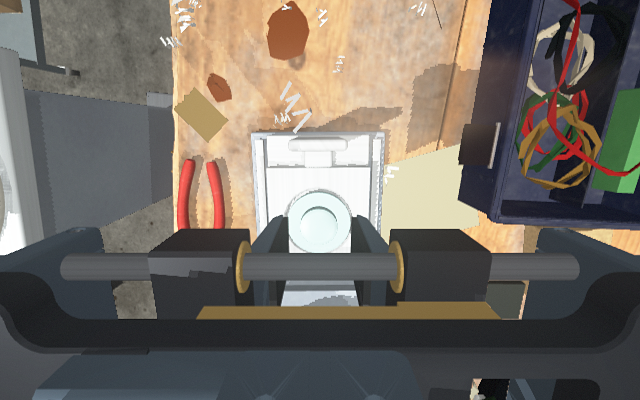

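```bash
python3 -c "
from h import *
s=status.sense();c=cam('wrist',s);d=np.load('pics/w5.npy');P=cloud(c,d);z=P[...,2];print(s['ee_pos'],s['clock'])
for v in range(180,262,8): print(v,' '.join('%3.0f'%(1000*z[v,u]) for u in range(266,376,6)))
q=cv2.imread('pics/w5.png').astype(int)
m=(q[...,1]-q[...,2]>6)&(z>.03)&(z<.06)
for a,b in((.034,.043),(.046,.058)):
  A=P[m&(z>a)&(z<b)];print(len(A),np.median(A[:,2]),cv2.minEnclosingCircle((A[:,:2]*1000).astype(np.float32)))
"
```

```text
[0.51051929 0.03979945 0.16890103] 8.0
180  11  32  33  33  34  32  33  33  31  32  33  33  32  32  32  33  33  32  16
188  10  32  33  32  33  33  33  33  33  32  31  34  33  33  33  33  33  32  16
196  14  33  31  34  32  32  32  35  36  36  36  35  26  32  32  33  33  32  18
204  15  33  34  33  26  35  35  36  36  38  36  36  36  26  32  32  33  31  17
212  17  32  32  34  35  36  36  47  48  49  49  36  35  37  26  35  32  32  17
220  19 180 180 176  37  36  48  50  49  50  49  48  36  36  26 177 179 180  17
228 193 194 190 189  36  34  49  50  51  50  51  49  36  35 nan 189 194 193 194
236 205 206 201 191  36  35  35  50  50  50  50  49  35  36  33 195 202 206 206
244 216 212 212 193  33  35  36  36  37  47  37  35  36  33  33 196 213 213 216
252 224 221 215 193  33  32  33  33  35  36  31  33  32  33 169 196 218 220 226
260 265 263 263 263 264 264 264 265 262 264 265 263 264 263 263 263 263 263 264
2608 0.036243745345873934 ((710.4617309570312, 10.752601623535156), 230.87391662597656)
2829 0.05030244794783556 ((661.4286499023438, 82.13507080078125), 186.11175537109375)
```

```bash
python3 -m jog '[[[-0.006,0,0.2,0,0,0,0.1],[-0.006,0.03,0.33,0,0,0,0],[-0.006,0.18,0.33,0,0,0,0],[-0.006,0.33,0.33,0,0,0,0],[-0.006,0.33,0.33,0,0,0,0],[-0.006,0.33,0.33,0,0,0,0]]]' 20; python3 -c "
from h import *
rel([.5165,-.0221,.07],96.1)
s,c,p,d=grab('wrist','w6')"
```

```text
clock: 8.75
ee_pos: [0.4993, 0.138, 0.071]
orientation: [-1.568, -0.086, 0.079]
ft_force: [-0.2, 0.2, 0.1]
width: 0.005
t 8.75 now [0.4993 0.138  0.071 ] shift [ 0.0013  0.0028 -0.5369] turn [-0.0003 -0.0006  0.0014] q6 0.048 dist mm 161.1 deg 0.3
```

View pics/w6.png

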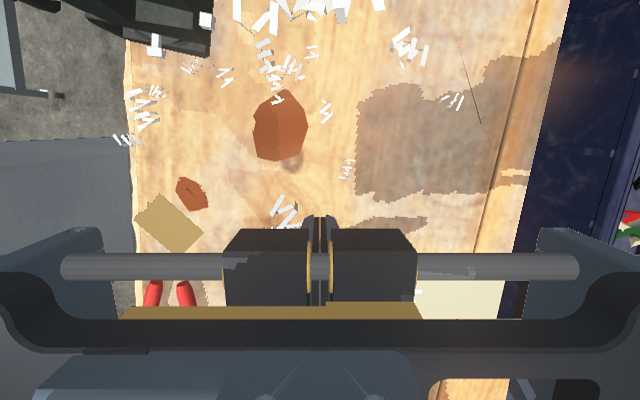

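```bash
python3 -m jog '[[[0,0,-0.05,0,0,0,0],[0,0,-0.11,0,0,0,0],[0,0,-0.17,0,0,0,0],[0,0,-0.23,0,0,0,0],[0,0,-0.29,0,0,0,0],[0,0,-0.35,0,0,0,0],[0,0,-0.41,0,0,0,0],[0,0,-0.46,0,0,0,0]]]' 20; python3 -c "
from h import *
rel([.5165,-.0221,.07],96.1);s=status.sense();print(s['ft_force'])"
```

```text
clock: 9.8
ee_pos: [0.5142, -0.0003, 0.0712]
orientation: [-1.568, -0.086, 0.078]
ft_force: [1.3, 3.0, 0.7]
width: 0.006
t 9.8 now [ 5.142e-01 -3.000e-04  7.120e-02] shift [ 0.0001  0.0041 -0.073 ] turn [-0.0004 -0.0006  0.0018] q6 -0.225 dist mm 21.9 deg 0.4
[1.32170999 3.01616546 0.69335649]
```

```bash
python3 -m jog '[[[0,0,-0.03,0,0,0,0],[0,0,-0.05,0,0,0,0],[0,0,-0.065,0,0,0,0],[0,0,-0.075,0,0,0,0],[0,0,-0.075,0,0,0,0]]]' 20; python3 -c "
from h import *
rel([.5165,-.0221,.07],96.1);s=status.sense();print(s['ft_force'])"
```

```text
clock: 10.42
ee_pos: [0.5162, -0.0203, 0.0713]
orientation: [-1.564, -0.086, 0.077]
ft_force: [1.3, 27.8, 5.1]
width: 0.009
t 10.43 now [ 0.5162 -0.0203  0.0713] shift [ 0.0002  0.0042 -0.0061] turn [-0.0015 -0.0008  0.0018] q6 -0.268 dist mm 2.2 deg 0.4
[ 1.28456573 27.8160965   5.06039326]
```

```bash
python3 -m jog '[[[0,0,0.05,0,0,0,0],[0,-0.1,0.08,0,0,0,0],[0,-0.3,0.05,0,0,0,0.3],[0,-0.5,-0.1,0,-0.03,0,0.62],[0,-0.6,-0.3,0,-0.06,0,0.62]]]' 20; python3 -c "
from h import *
rel([.548,-.185,.25],110);s=status.sense();print(s['ft_force'])"
```

```text
clock: 11.05
ee_pos: [0.5236, -0.097, 0.2454]
orientation: [-1.555, -0.24, 0.228]
ft_force: [1.3, -0.7, 0.2]
width: 0.301
t 11.05 now [ 0.5236 -0.097   0.2454] shift [-0.0081 -0.0161 -0.3042] turn [-0.0006 -0.0162  0.0026] q6 -0.6 dist mm 91.4 deg 3.0
[ 1.28575915 -0.67884911  0.15138781]
```

```bash
python3 -m jog '[[[-0.008,-0.016,-0.304,0,-0.05,0,0.62],[-0.008,-0.016,-0.304,0,-0.1,0,0.62],[-0.008,-0.016,-0.304,0,-0.1,0,0.62],[-0.008,-0.016,-0.304,0,-0.1,0,0.62]]]' 20; cat > m7.py <<'E'
from h import *
import sys
n=sys.argv[1]
s,c,p,d=grab('wrist',n); print(s["ee_pos"],s["clock"],abs(s["joint_velocities"]).max(),"q6",s["joints"][5])
P=cloud(c,d); z=P[...,2]; own=np.zeros_like(z,bool); own[225:]=1
ctr=np.array([.528,-.1295]); rr=np.hypot(P[...,0]-ctr[0],P[...,1]-ctr[1])
A=P[(rr>.048)&(rr<.066)&(z>.08)&(z<.115)&~own]; print("teeth ring",len(A),cv2.minEnclosingCircle((A[:,:2]*1000).astype(np.float32)))
F=P[(rr>.03)&(rr<.047)&(z>.08)&(z<.109)&~own]; print("face z",np.percentile(F[:,2],[10,50,90]))
H=(z>.115)&(z<.16)&(rr<.055)&~own
k,l,st,ce=cv2.connectedComponentsWithStats(H.astype(np.uint8))
pins=[]
for i in range(1,k):
    if st[i,4]>60:
        A=P[l==i]; t=A[A[:,2]>A[:,2].max()-.004]; m=np.median(t,0); pins.append(m); print("pin",st[i],m.round(4),np.degrees(np.arctan2(m[1]-ctr[1],m[0]-ctr[0])).round(1),"r",np.hypot(*(m[:2]-ctr)).round(4))
H=(z>.10)&(z<.16)&(rr>.08)&~own&(P[...,1]<-.2)&(P[...,1]>-.3)
A=P[H]; 
if len(A)>20: print("pawl",len(A),A[:,2].max(),np.median(A[A[:,2]>A[:,2].max()-.006],0))
T=P[(z>.08)&(z<.1)&(P[...,1]>-.065)&(P[...,1]<-.02)&(abs(P[...,0]-.519)<.03)&~own]
if len(T)>20: print("tab",len(T),cv2.minAreaRect((T[:,:2]*1000).astype(np.float32)))
L=P[(rr<.022)&(z>.02)&(z<.06)]; print("in hole",len(L),np.percentile(L[:,2],[10,50,90]) if len(L) else 0)
E
python3 m7.py w7
```

```text
clock: 11.55
ee_pos: [0.5475, -0.184, 0.2496]
orientation: [-1.515, -0.484, 0.472]
ft_force: [0.2, -0.1, -0.3]
width: 0.618
[ 0.54754889 -0.18395702  0.24962452] 11.55 0.011909801031241085 q6 -1.0438657105839557
teeth ring 4060 ((528.38232421875, -130.45407104492188), 61.90875244140625)
face z [0.10413669 0.10506798 0.10605339]
pin [298 101  14  15 164] [ 0.4875 -0.1216  0.1498] 169.0 r 0.0412
pin [355 165  17  17 197] [ 0.5695 -0.1388  0.1499] -12.6 r 0.0425
pawl 368 0.11581885079036025 [ 0.537132   -0.23314112  0.11256071]
tab 614 ((518.8522338867188, -44.11107635498047), (49.47197723388672, 10.455883979797363), 6.626031398773193)
in hole 929 [0.03758912 0.05021361 0.0515696 ]
```

View pics/w7.png

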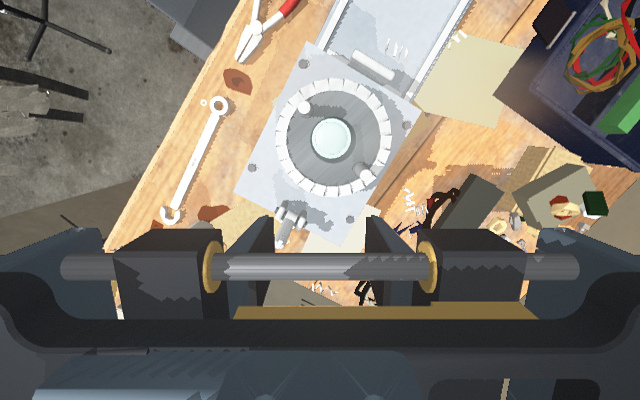

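```bash
python3 -c "
from h import *
rel([.5284,-.1302,.17],129);rel([.5284,-.1302,.112],129)"
```

```text
t 11.6 now [ 0.5476 -0.1837  0.2497] shift [0.048  0.2661 0.1827] turn [-0.     -0.0221  0.0025] q6 -1.044 dist mm 97.9 deg 4.0
t 11.6 now [ 0.5476 -0.1837  0.2497] shift [0.0465 0.4594 0.1826] turn [-0.     -0.0221  0.0025] q6 -1.044 dist mm 149.0 deg 4.0
```

```bash
python3 -m jog '[[[0.048,0.13,0.1827,0,-0.022,0.0025,0.62],[0.048,0.266,0.1827,0,-0.022,0.0025,0.62],[0.048,0.266,0.1827,0,-0.022,0.0025,0.62],[0.047,0.36,0.1827,0,-0.022,0.0025,0.62],[0.0465,0.4594,0.1826,0,-0.022,0.0025,0.62],[0.0465,0.4594,0.1826,0,-0.022,0.0025,0.62],[0.0465,0.4594,0.1826,0,-0.022,0.0025,0.62]]]' 20; python3 m7.py w8; python3 -c "
from h import *
rel([.5284,-.1302,.112],129);s=status.sense();print(s['ft_force'],s['ft_torque'])"
```

```text
clock: 12.48
ee_pos: [0.5295, -0.1306, 0.1138]
orientation: [-1.506, -0.533, 0.531]
ft_force: [0.4, -0.1, 0.4]
width: 0.624
[ 0.52946436 -0.13060545  0.11382544] 12.475 0.00962914577752288 q6 -1.0313649695570135
teeth ring 5413 ((523.3591918945312, -123.39839172363281), 60.51752853393555)
face z [0.10423032 0.10502168 0.10588263]
pin [253 178  32  35 763] [ 0.4874 -0.1207  0.1498] 167.8 r 0.0415
pin [252 215  22  10 149] [ 0.4923 -0.1394  0.131 ] -164.5 r 0.037
pin [366 215  22  10 148] [ 0.5453 -0.0961  0.1307] 62.6 r 0.0377
tab 1434 ((518.9050903320312, -43.61166763305664), (49.938167572021484, 10.297113418579102), 6.3130693435668945)
in hole 1259 [0.04918346 0.0506242  0.05162205]
t 12.53 now [ 0.5295 -0.1306  0.1138] shift [-0.002   0.0061  0.0033] turn [ 0.0006 -0.0002  0.0004] q6 -1.031 dist mm 2.2 deg 0.1
[ 0.46980964 -0.16148525  1.07770208] [-0.05690475 -0.09523123  0.01335244]
```

View pics/w8.png

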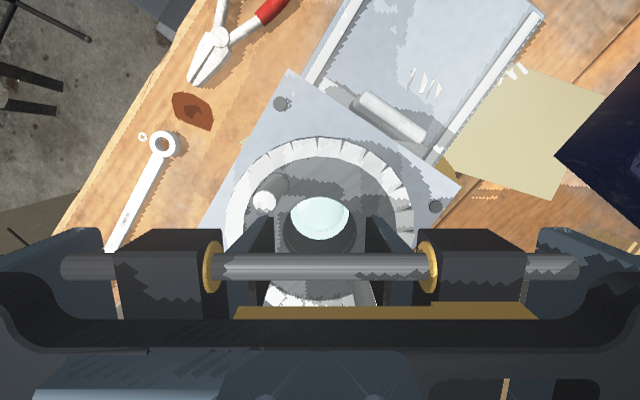

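```bash
python3 -m jog '[[[-0.002,0,0.003,0,0.04,0,0.62],[-0.002,0.003,0.003,0,0.08,0,0.62],[-0.002,0.006,0.003,0,0.13,0,0.62],[-0.002,0.01,0.003,0,0.18,0,0.62]]]' 20; python3 -c "
from h import *
rel([.5284,-.1302,.110],129-180*.18);s=status.sense();print(s['ft_force'],s['ft_torque'],s['joint_torque'][5])"
```

```text
clock: 13.02
ee_pos: [0.5293, -0.1302, 0.1125]
orientation: [-1.57, -0.089, 0.083]
ft_force: [-1.0, 3.5, 3.9]
width: 0.621
t 13.03 now [ 0.5293 -0.1302  0.1125] shift [-0.0029  0.0083  0.0004] turn [ 0.0005 -0.0019  0.0013] q6 -0.461 dist mm 2.6 deg 0.4
[-0.99885926  3.48793657  3.92146766] [ 0.70645486 -0.14664763  0.16964776] -4.043649584054947
```

```bash
python3 -m jog '[[[-0.003,0.002,0,0,0.055,0,0.62],[-0.003,0.006,0,0,0.11,0,0.62],[-0.003,0.01,0,0,0.165,0,0.62],[-0.003,0.014,0,0,0.22,0,0.62],[-0.003,0.018,0,0,0.275,0,0.62],[-0.003,0.021,0,0,0.33,0,0.62],[-0.003,0.025,0,0,0.385,0,0.62],[-0.003,0.029,0,0,0.44,0,0.62]]]' 20; python3 m7.py w9; python3 -c "
from h import *
rel([.5284,-.1302,.104],96.6-180*.44);s=status.sense();print(s['ft_force'],s['ft_torque'],s['joint_torque'][5])"
```

```text
clock: 14.02
ee_pos: [0.5288, -0.1304, 0.1052]
orientation: [-1.331, 0.987, -0.995]
ft_force: [-2.3, 0.8, 0.8]
width: 0.622
[ 0.52876873 -0.13042035  0.10518848] 14.025 1.3733170796638456 q6 0.9265117362745791
teeth ring 5172 ((536.42578125, -127.50286865234375), 60.28977966308594)
face z [0.09364585 0.09450388 0.09557154]
pin [236 200  36  25 591] [ 0.5433 -0.0895  0.1391] 69.1 r 0.0428
pin [368 219  20   6  75] [ 0.5558 -0.1594  0.1227] -47.1 r 0.0408
tab 1146 ((525.4521484375, -43.61482238769531), (36.99671173095703, 10.092787742614746), 6.434812068939209)
in hole 1492 [0.0491518  0.05065817 0.05169463]
t 14.07 now [ 0.5287 -0.1304  0.105 ] shift [-0.0011  0.0034 -0.0009] turn [-0.0015 -0.0067  0.0009] q6 0.936 dist mm 1.1 deg 1.3
[-0.29240732  0.15981044 -0.61252841] [ 0.03825218  0.17981163 -0.01111474] -4.658811986446381
```

View pics/w9.png

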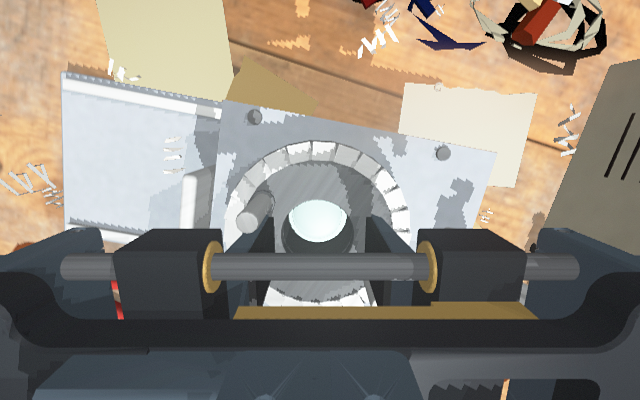

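```bash
python3 -m jog '[[[-0.001,0.004,-0.001,0,0.055,0,0.62],[-0.001,0.008,-0.001,0,0.11,0,0.62],[-0.001,0.012,-0.001,0,0.165,0,0.62],[-0.001,0.015,-0.001,0,0.22,0,0.62],[-0.001,0.018,-0.001,0,0.26,0,0.62],[-0.001,0.018,-0.001,0,0.26,0,0.62]]]' 20; python3 m7.py w10; python3 -c "
from h import *
s=status.sense();print(s['ft_force'],s['ft_torque'],s['ee_pos'])"
```

```text
clock: 14.82
ee_pos: [0.5283, -0.1303, 0.1004]
orientation: [-0.905, 1.584, -1.592]
ft_force: [-3.9, 0.3, -0.6]
width: 0.619
[ 0.52827369 -0.13031431  0.10039885] 14.825 0.06828973092206343 q6 1.7500912825567825
teeth ring 5166 ((536.7320556640625, -134.4321746826172), 60.76595687866211)
face z [0.08829751 0.08914514 0.09058988]
pin [238 202  29  23 503] [ 0.5682 -0.1143  0.1338] 20.8 r 0.043
pawl 3700 0.14422673714361275 [ 0.54173493 -0.24588855  0.1399939 ]
in hole 1649 [0.04900726 0.0505158  0.05155767]
[-4.77608677  0.0858064   0.77439007] [0.01113933 0.76445687 0.09331919] [ 0.52841427 -0.13035393  0.10034392]
```

```bash
python3 -m jog '[[[0,0.003,0,0,0.04,0,0.62],[0,0.005,0,0,0.08,0,0.62],[0,0.006,0,0,0.09,0,0.62]]]' 20; python3 -c "
from h import *
s=status.sense();print(s['ft_force'],s['ft_torque'],s['ee_pos'],s['joints'][5])"; python3 -m jog '[[[0,0.001,0,0,0.015,0,0.62],[0,0.001,0,0,0.015,0,0.62]]]' 20; python3 -c "
from h import *
s=status.sense();print(s['ft_force'],s['ft_torque'],s['ee_pos'],s['joints'][5])"
```

```text
clock: 15.25
ee_pos: [0.5279, -0.13, 0.0987]
orientation: [-0.706, 1.772, -1.778]
ft_force: [-4.6, 2.0, -0.6]
width: 0.623
[-4.63312462  1.95409125 -0.63421911] [0.53952947 0.93679815 0.15354971] [ 0.5278934  -0.13001855  0.09873114] 2.029043350819531
clock: 15.5
ee_pos: [0.5278, -0.1299, 0.0987]
orientation: [-0.672, 1.801, -1.806]
ft_force: [-4.7, 2.1, -2.4]
width: 0.622
[-4.66065464  2.14486599 -2.39732018] [0.33118235 0.87784326 0.15345674] [ 0.52775873 -0.12987884  0.09868912] 2.0725843354796045
```

```bash
for i in 1 ; do python3 -m jog '[[[0,0.001,0,0,0.015,0,0.62],[0,0.002,0,0,0.03,0,0.62]]]' 20; done; python3 -c "
from h import *
s=status.sense();print(s['ft_force'],s['ft_torque'],s['ee_pos'],s['joints'][5])"; python3 -m jog '[[[0,0.001,0,0,0.015,0,0.62],[0,0.001,0,0,0.015,0,0.62]]]' 20; python3 -c "
from h import *
s=status.sense();print(s['ft_force'],s['ft_torque'],s['ee_pos'],s['joints'][5])"
```

```text
clock: 15.75
ee_pos: [0.5276, -0.1296, 0.0985]
orientation: [-0.598, 1.86, -1.864]
ft_force: [-5.9, 4.4, 6.9]
width: 0.623
[-5.89808466  4.38263816  6.91178992] [0.83311932 1.0015761  0.65314261] [ 0.52761095 -0.12962434  0.09846663] 2.1641318729700547
clock: 16.0
ee_pos: [0.5275, -0.1295, 0.0985]
orientation: [-0.562, 1.887, -1.891]
ft_force: [-5.8, 1.8, 1.7]
width: 0.621
[-5.75682186  1.83452319  1.66404261] [0.49569044 0.85246098 0.35036025] [ 0.5275344  -0.12953851  0.09848783] 2.2079033729340174
```

```bash
python3 -m jog '[[[0,0,0,0,0.012,0,0.62],[0,0,0,0,0.012,0,0.62]]]' 20; python3 -c "
from h import *
s=status.sense();print(s['ft_force'],s['ft_torque'],s['ee_pos'],s['joints'][5])"; python3 -m jog '[[[0,0,0,0,0.012,0,0.62],[0,0,0,0,0.012,0,0.62]]]' 20; python3 m7.py w11; python3 -c "
from h import *
s=status.sense();print(s['ft_force'],s['ft_torque'],s['ee_pos'],s['joints'][5])"
```

```text
clock: 16.25
ee_pos: [0.5275, -0.1295, 0.0985]
orientation: [-0.532, 1.91, -1.913]
ft_force: [-3.6, 1.7, -3.2]
width: 0.619
[-3.64793606  1.73669777 -3.24824697] [0.36567541 0.5780663  0.77505728] [ 0.52745574 -0.12950338  0.0985002 ] 2.2439877017454037
clock: 16.5
ee_pos: [0.5274, -0.1295, 0.0985]
orientation: [-0.5, 1.933, -1.937]
ft_force: [-5.1, 1.3, -3.4]
width: 0.622
[ 0.52744975 -0.12948566  0.09850356] 16.5 0.016353222822428754 q6 2.2815605973463597
teeth ring 5179 ((532.190673828125, -137.0747528076172), 60.42184066772461)
face z [0.08588296 0.08673656 0.0890523 ]
pin [237 204  29  21 462] [ 0.5712 -0.1349  0.1313] -7.1 r 0.0435
pawl 4060 0.14434562503938536 [ 0.54126588 -0.24628057  0.13999429]
in hole 1714 [0.04876705 0.05031759 0.05136134]
[-3.54916772  0.65663934 -3.43008988] [0.3509282  0.56310715 1.63127371] [ 0.52743645 -0.12950304  0.09850187] 2.2811298882547653
```

```bash
python3 -m jog '[[[0,0,0,0,0.008,0,0.62],[0,0,0,0,0.008,0,0.62]]]' 20; python3 m7.py w12; python3 -c "
from h import *
s=status.sense();print(s['ft_force'],s['ft_torque'],s['ee_pos'],s['joints'][5])
a=cv2.imread('pics/w11.png');b=cv2.imread('pics/w12.png')
cv2.imwrite('pics/cmp.png',np.hstack([cv2.resize(x[130:310,200:420],None,fx=1.8,fy=1.8,interpolation=2) for x in(a,b)]))"
```

```text
clock: 16.8
ee_pos: [0.5274, -0.1295, 0.0985]
orientation: [-0.479, 1.947, -1.952]
ft_force: [-4.5, 1.6, -2.8]
width: 0.621
[ 0.52744429 -0.12948321  0.09852723] 16.8 0.010800563371679166 q6 2.30597128148949
teeth ring 5177 ((531.87548828125, -136.78549194335938), 60.51632308959961)
face z [0.08584085 0.08673106 0.08900929]
pin [236 205  30  20 435] [ 0.5713 -0.1358  0.1312] -8.2 r 0.0437
pawl 4045 0.14473733874042768 [ 0.54129235 -0.24611366  0.14023558]
in hole 1717 [0.04876321 0.05036001 0.05137971]
[-4.03003158  2.64775469 -2.68476213] [0.3672972  0.50957496 3.29764275] [ 0.52745029 -0.12950017  0.09852818] 2.3057042246070827
```

View pics/cmp.png

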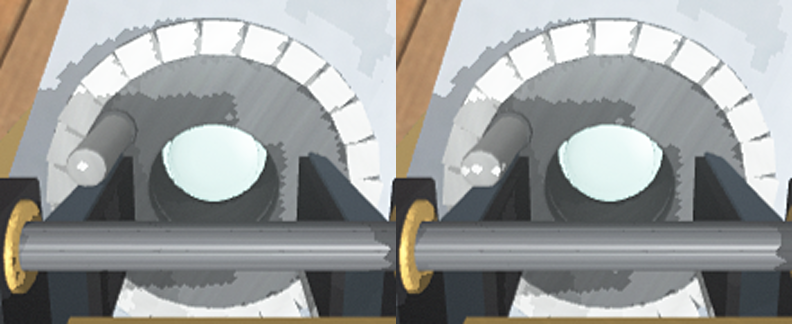

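```bash
python3 -m jog '[[[0,0,0,0,-0.04,0,0.62],[0,0,0,0,-0.08,0,0.62],[0,-0.05,0,0,-0.1,0,0.62],[0,-0.2,0,0,-0.1,0,0.62],[0,-0.4,0,0,-0.1,0,0.62],[0,-0.4,0,0,-0.1,0,0.62]]]' 20; python3 m7.py w13; python3 -c "
from h import *
s=status.sense();print(s['ft_force'],s['ft_torque'],s['ee_pos'],s['joints'])"
```

```text
clock: 17.6
ee_pos: [0.5302, -0.1304, 0.2234]
orientation: [-0.726, 1.741, -1.757]
ft_force: [-0.1, 0.0, -0.6]
width: 0.622
[ 0.53020902 -0.13044198  0.22342553] 17.6 0.08150959991248821 q6 1.9930897735489574
teeth ring 2759 ((527.9960327148438, -130.4347686767578), 61.60675811767578)
face z [0.08581281 0.08673562 0.08780841]
pin [285 166  14  15 152] [ 0.5697 -0.1328  0.1314] -4.6 r 0.0418
pawl 1033 0.14398719741818594 [ 0.54124252 -0.24715658  0.13957533]
in hole 855 [0.04813869 0.05021379 0.05148285]
[ 0.21629155  0.24028729 -0.92624196] [0.08633645 0.06093652 0.02170224] [ 0.52887274 -0.13001553  0.220969  ] [-3.51330814e-01  3.68447586e-01  1.54356078e+00  1.01684359e-03
  1.21944173e+00  1.99291015e+00]
```

View pics/w13.png

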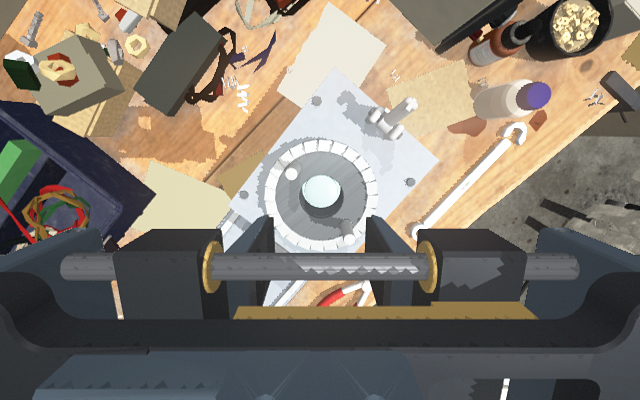

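```bash
python3 -m jog '[[[0,0,-0.12,0,0,0,0.62],[0,0,-0.18,0,0,0,0.3],[0,0,-0.18,0,0,0,0],[0,0,-0.18,0,0,0,0]]]' 20; sed -i 's/ctr=np.array.*; rr/ctr=np.array([.5284,-.1302]); rr/' m7.py; python3 m7.py w14;python3 -c "
import cv2;p=cv2.imread('pics/w14.png');cv2.imwrite('pics/w14c.png',cv2.resize(p[60:240,220:460],None,fx=3.2,fy=3.2,interpolation=2))"
```

```text
clock: 18.15
ee_pos: [0.491, -0.0927, 0.2203]
orientation: [-0.728, 1.744, -1.756]
ft_force: [-0.5, -0.0, -0.3]
width: 0.323
[ 0.4910009  -0.0927154   0.22032402] 18.15 0.005543338442312801 q6 2.0380714955579866
teeth ring 4280 ((527.7435302734375, -130.06114196777344), 61.87234878540039)
face z [0.08576701 0.08674156 0.08778067]
pin [282 105  15  14 171] [ 0.5696 -0.1326  0.1314] -3.3 r 0.0413
pin [343 176  14  15 160] [ 0.4867 -0.1274  0.1315] 176.2 r 0.0418
pawl 1319 0.14400554629852488 [ 0.54099429 -0.24697514  0.13962821]
tab 462 ((521.5083618164062, -43.43986129760742), (43.167572021484375, 10.663152694702148), 6.100268363952637)
in hole 1076 [0.03743983 0.05008116 0.05143232]
```

View pics/w14c.png

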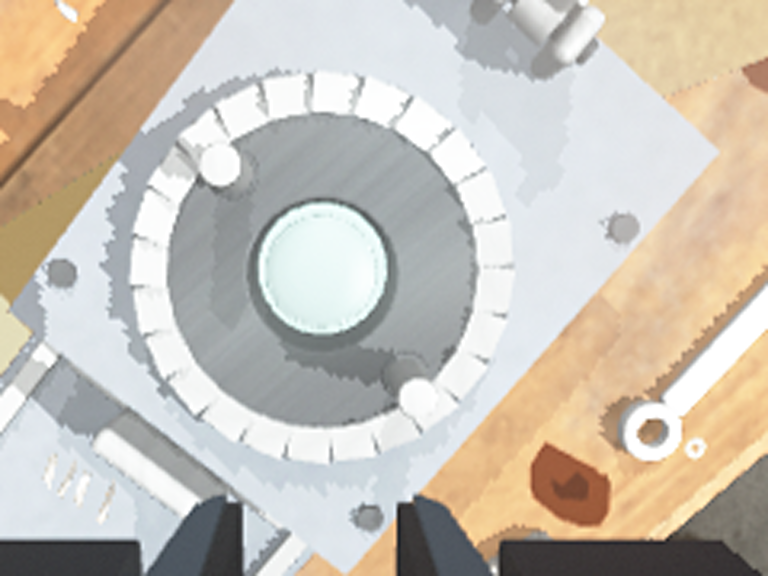

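```bash
python3 -c "
from h import *
s=status.sense();c=cam('wrist',s)
for n in ('w14',):
  P=cloud(c,np.load('pics/%s.npy'%n));z=P[...,2];z[225:]=np.nan
  A=z[(z>.068)&(z<.08)];print('bridge',np.median(A),len(A))
  rr=np.hypot(P[...,0]-.5282,P[...,1]+.1302)
  for a,b in((0,.018),(.028,.036),(.036,.047),(.051,.06)): A=z[(rr>a)&(rr<b)&(z>.03)&(z<.1)];print(a,b,np.percentile(A,[25,50,75]),len(A))
y=np.array([-.1063,.9943]);t=np.array([.5284,-.1302])-.16*y
rel([*t,.22],-83.9);rel([*t,.126],-83.9)"
```

```text
bridge 0.07431743527768353 19957
0 0.018 [0.04988034 0.0504733  0.05112023] 770
0.028 0.036 [0.08621181 0.08669768 0.0871683 ] 1536
0.036 0.047 [0.08624601 0.08675459 0.08722907] 2537
0.051 0.06 [0.08782203 0.08881131 0.0899017 ] 2946
t 18.2 now [ 0.491  -0.0928  0.2203] shift [0.3416 0.0047 0.5875] turn [-0.0022  0.2197 -0.0026] q6 2.038 dist mm 203.9 deg 39.5
t 18.2 now [ 0.491  -0.0928  0.2203] shift [0.3432 0.318  0.5846] turn [-0.0022  0.2197 -0.0026] q6 2.038 dist mm 224.6 deg 39.5
```

```bash
python3 -m jog '[[[0.342,0,0.5875,0,0.055,0,0],[0.342,0,0.5875,0,0.11,0,0],[0.342,0,0.5875,0,0.165,0,0],[0.342,0,0.5875,0,0.22,0,0],[0.342,0.004,0.5875,0,0.22,0,0],[0.342,0.004,0.5875,0,0.22,0,0]]]' 20; python3 -c "
from h import *
y=np.array([-.1063,.9943]);t=np.array([.5284,-.1302])-.16*y
rel([*t,.126],-83.9)
s,c,p,d=grab('wrist','w15')
s,c,p,d=grab('top','t15')
cv2.imwrite('pics/t15c.png',cv2.resize(p[140:270,255:485],None,fx=3.4,fy=3.4,interpolation=cv2.INTER_CUBIC))"
```

```text
clock: 18.95
ee_pos: [0.5451, -0.2887, 0.2198]
orientation: [-0.108, 2.158, -2.163]
ft_force: [0.9, -0.3, 0.3]
width: 0.004
t 18.95 now [ 0.5451 -0.2887  0.2198] shift [0.0022 0.3127 0.001 ] turn [-0.001   0.0009 -0.003 ] q6 2.445 dist mm 93.8 deg 0.6
```

View pics/w15.png

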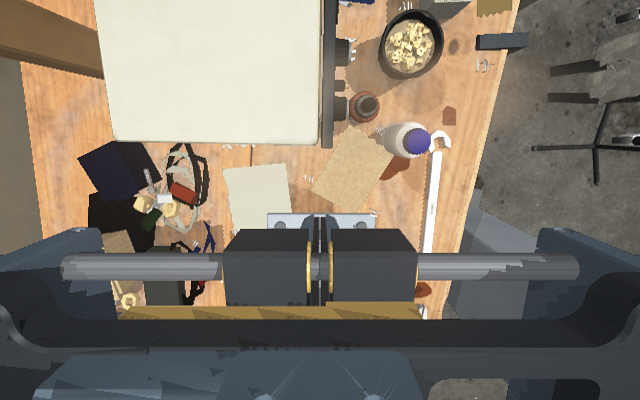

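View pics/t15c.png

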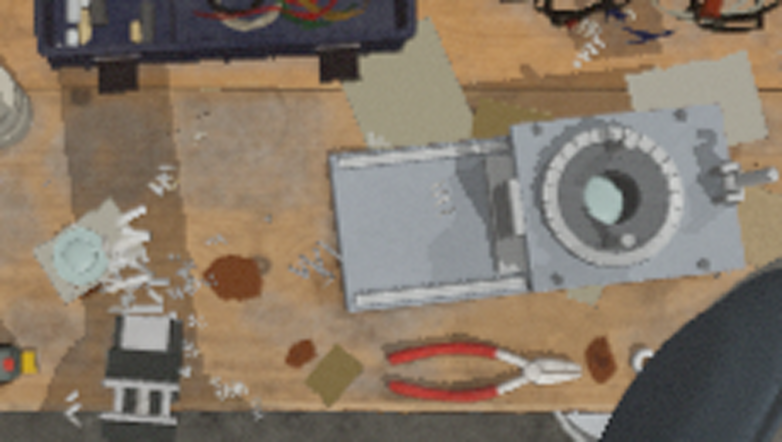

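```bash
python3 -m jog '[[[0.002,0.15,0,0,0,0,0],[0.002,0.313,0,0,0,-0.003,0],[0.002,0.313,0,0,0,-0.003,0],[0.002,0.313,-0.04,0,0,-0.003,0],[0.002,0.313,-0.07,0,0,-0.003,0],[0.002,0.313,-0.1,0,0,-0.003,0],[0.002,0.313,-0.12,0,0,-0.003,0]]]' 20; python3 -c "
from h import *
s=status.sense();print(s['ft_force'],s['joints'])
s,c,p,d=grab('scene','s16')
cv2.imwrite('pics/s16c.png',cv2.resize(p[110:250,300:440],None,fx=4,fy=4,interpolation=cv2.INTER_CUBIC))"
```

```text
clock: 19.92
ee_pos: [0.5418, -0.2522, 0.127]
orientation: [-0.117, 2.16, -2.169]
ft_force: [0.1, 0.5, 0.0]
width: 0.004
[0.13633628 0.5399269  0.00637257] [-0.53404071  0.54858251  1.51673592 -0.00294356  1.07303208  2.49961665]
```

View pics/s16c.png

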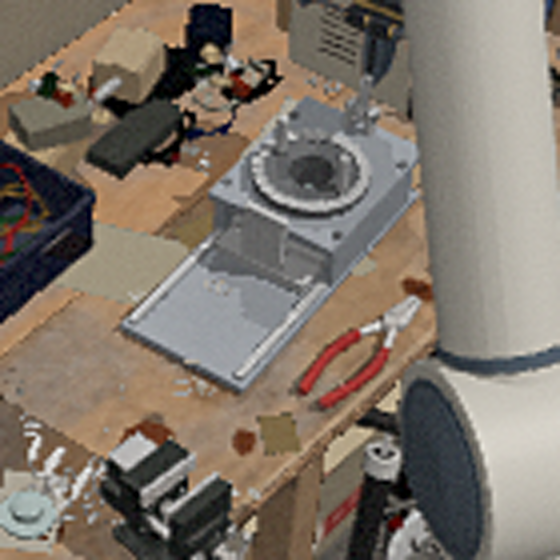

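```bash
python3 -m jog '[[[0,0,-0.02,0,0,0,0],[0,0,-0.04,0,0,0,0],[0,0,-0.055,0,0,0,0],[0,0,-0.065,0,0,0,0],[0,0,-0.065,0,0,0,0]]]' 20; python3 -c "
from h import *
s=status.sense();print(s['ft_force'],s['joints'])
s,c,p,d=grab('scene','s17')
cv2.imwrite('pics/s17c.png',cv2.resize(p[110:250,300:440],None,fx=4,fy=4,interpolation=cv2.INTER_CUBIC))"
```

```text
clock: 20.6
ee_pos: [0.5395, -0.2322, 0.1266]
orientation: [-0.118, 2.161, -2.168]
ft_force: [-0.1, 0.4, 0.4]
width: 0.008
[-0.05734253  0.36915253  0.39109434] [-0.50655207  0.5367968   1.5426308  -0.00290957  1.05966458  2.52685444]
```

View pics/s17c.png

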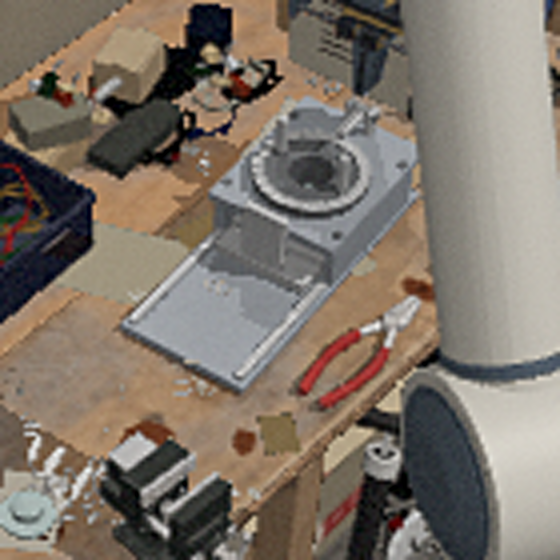

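```bash
python3 -m jog '[[[0,0,0.05,0,0,0,0],[0,-0.2,0.08,0,0,0,0],[0,-0.4,0,0,0,0,0],[0,-0.4,-0.2,0,0,0,0],[0,-0.4,-0.4,0,0,0,0],[0,-0.4,-0.53,0,0,0,0],[0,-0.4,-0.53,0,0,0,0]]]' 20; python3 m7.py w18; python3 -c "
from h import *
s=status.sense();c=cam('wrist',s);P=cloud(c,np.load('pics/w18.npy'));z=P[...,2];
H=(z>.089)&(z<.12)&(P[...,1]<-.18)&(P[...,1]>-.26)&(abs(P[...,0]-.538)<.015)
A=P[H];A=A[A[:,1].argsort()]
for i in range(0,len(A),max(1,len(A)//14)): print(A[i].round(4))
p=cv2.imread('pics/w18.png');cv2.imwrite('pics/w18c.png',cv2.resize(p[30:230,200:440],None,fx=3,fy=3,interpolation=2))"
```

```text
clock: 21.52
ee_pos: [0.522, -0.0725, 0.2464]
orientation: [-0.12, 2.16, -2.167]
ft_force: [0.7, -0.6, -0.4]
width: 0.006
[ 0.52202995 -0.07251981  0.24639868] 21.525 0.04869805366218396 q6 2.781198266900596
teeth ring 3811 ((527.7369995117188, -132.42686462402344), 63.88810729980469)
face z [0.08575295 0.08671602 0.08785067]
pin [271 128  14  12 136] [ 0.5696 -0.1325  0.1314] -3.2 r 0.0413
pin [355 143  14  12 136] [ 0.4863 -0.1274  0.1314] 176.2 r 0.0422
pawl 799 0.10828786742914259 [ 0.53862957 -0.22754862  0.10512444]
tab 339 ((518.22216796875, -44.4361686706543), (49.30986785888672, 9.134109497070312), 7.039276123046875)
in hole 945 [0.03763904 0.05018238 0.05146466]
[ 0.538  -0.2438  0.094 ]
[ 0.5464 -0.2383  0.0973]
[ 0.5497 -0.2346  0.1055]
[ 0.5485 -0.2316  0.1041]
[ 0.5305 -0.2291  0.1014]
[ 0.5332 -0.2266  0.1061]
[ 0.5398 -0.2241  0.1028]
[ 0.5484 -0.2213  0.1027]
[ 0.535  -0.2165  0.1029]
[ 0.5433 -0.2098  0.0997]
[ 0.5314 -0.2032  0.102 ]
[ 0.5398 -0.1967  0.1019]
[ 0.5289 -0.1904  0.1014]
[ 0.5281 -0.1862  0.0904]
```

View pics/w18c.png

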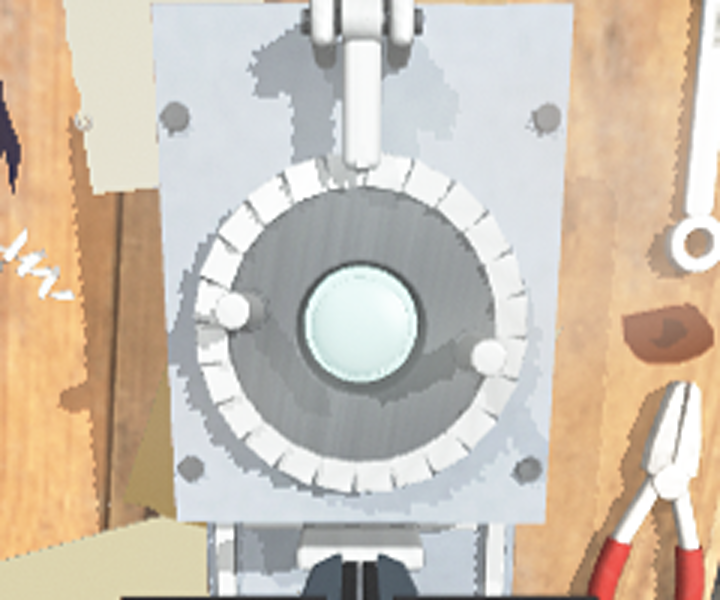

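```bash
python3 -c "
from bench import status,close_job
s=status.sense();print(s['ft_force'],s['clock']);print(close_job())"
```

```text
[ 0.02367883 -0.96608379 -0.0737049 ] 21.575
the job is handed in; nothing more can be done
None
```

I handed the job in at 21.6 s, with every step done in the order asked. `close_job()` reports no verdict.

- **Lens:** I gripped the larger lens by its boss and set it flange down in the carrier's recess. Its flange then measured level all round, about 3 mm proud of the carrier.
- **Carrier:** I pushed it by the tab until the force rose to 28 N at the stop. The tab then measured 86.6 mm from the ring axis, against the 87 mm expected.
- **Ring:** I turned it clockwise about 172° by both pins at once. The torque climbed from the 0.16 N m of friction to 3.3 N m, and it would go no further.
- **Pawl:** I tipped it only after the ring was tight and the fingers were out. It fell onto the teeth and lies nearly level, about 2.06 rad or slightly more.

After the pawl dropped, the pins were still at the same angle and the ring's face at 86.7 mm. That lies between first contact with the lens (87.0 mm) and the hard stop (85.9 mm). The gripper was clear at z ≈ 0.25 m. I never went near the smaller lens, and it was still in place in the last scene picture.

Some checks disagreed:
- **Spring-back:** the pin read about -8° while I was pushing and -3.6° after I let go. The fingers partly hid it in the first view, and the ring's height did not change. So I took this for occlusion plus slight elastic spring-back, and did not touch the ring again to check.
- **Ring turn:** the pins gave 3.00 rad and the ring's height gave 2.88 rad.
- **Cameras:** the fixed cameras and the wrist camera differed by 1 to 4 mm, so I worked from the wrist views.

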